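# Clear the sleeve chute and make up two saxophone repair kits

### The arm

A 6-joint arm with a two-finger parallel gripper is mounted at the origin on the work surface. World frame = base frame: x ahead of the robot, y to its left, z up, the work surface at z = 0. Lengths are in m, angles in degrees, forces in N, time in s.
With the tool pointing down it reaches from about 0.375 to 0.9 m from the base axis. Payload 3.1 kg.
Tool frame: the origin (TCP) lies midway between the tips of the shut fingers; the grasp point (between the pads) lies 19 mm behind it; z points along the fingers, y is the line along which they close (so a half turn about z gives the same grasp; the last joint's range is limited). The gripper opens to 87 mm and grips with 3 to 60 N. Pads are 19 mm wide; open, the fingers measure 117 mm over their backs; the gripper's body (75 mm by 190 mm) begins 51 mm behind the grasp point.
Start: joints at [64.257, 30.224, 82.088, -0, 67.689, -10.227], TCP at [0.167, 0.602, 0.189] pointing down, gripper open.
Joint ranges: [-176.69, 176.69], [-43.24, 126.21], [12.49, 139.97], [-82, 262], [0, 151.66], [-163.58, 163.58]. Speed limits (degrees/s): [159.86, 159.86, 180, 180, 180, 180].

### API

Orientations are given as a 3x3 rotation matrix whose columns are the frame's x, y, z axes.
In Python, from rig import bot, capture gives the robot as it stands.
- The arm moves only by the shell command python3 -m handwheel 'ROWS'. ROWS is rows parted by semicolons, their numbers by spaces, 1 to 20 of them, each of 7 numbers: dx, dy, dz in m, then a rotation vector rx, ry, rz in degrees, then the opening from 0.0 (shut) to 1.0 (fully open); each row is the pose to reach, as a shift and turn from the pose commanded when the command began, along the tool's axes at that moment; what a row does not reach only later rows make up. A row lasts 1/10 s, in which the tool goes at most 0.05 m and 8.59 degrees, less where a joint would pass 70% of its speed; a pose out of reach is approached as far as the arm can. The fingers move at their own pace and stop on an object; the grip force is fixed at half the most. Time passes only in rows, so rows that do not move let the fingers close. It prints the time, the measured TCP pose, the force, the opening and the grip force at its end.
- bot.read_state(): the state, without advancing time (a new reading comes with each control period).
- capture(name): name is "scene" or "side" or "wrist"; returns a dict with "color" (400x640x3 uint8, red, green, blue), "K" (3x3 intrinsics, pixels), "D" ([k1, k2, p1, p2, k3] as OpenCV has them; the pictures are not rectified), "view" (4x4, takes a point from world to camera coordinates); the wrist camera has in their place "mount" (4x4, takes a point from camera to tool coordinates, whose origin is the TCP and whose axes are the flange's). Camera axes: x right, y up, looking along -z (the intrinsics and any distortion apply to the point x, -y, -z); pixel columns grow to the right and rows downward; lengths in m; the calibration is good to about 2 mm. A picture is of the moment at which its call begins: read the wrist's pose just before it. There is no depth.
- bot.hand_in(): hands the job in; it is judged then, once.
The state is a dict: "time_s": time; "joint_positions": joint angles; "qvel": joint speeds; "tau": joint torques, N m; "position": TCP position; "tcp_rot": TCP orientation; "force": force on the tool from outside, world axes, zero at the start; "moment": the same for the moment, N m; "opening": opening from 0.0 (shut) to 1.0 (fully open); "grasp_force": force on a finger pad.
Only numpy, scipy, OpenCV 4.12 (cv2) and the standard library are available. Lean on these libraries where they do the work, as an engineer would, in place of code of your own. Each camera call takes 0.05 s, during which the arm holds its last target. There are 200 camera calls.

### The job

An oversized brass sleeve has jammed under the stop of the feed chute: lift it out and put it in the grey cup, so that the two good sleeves behind it roll down to the foot of the chute before you take them. Then make up two kits: the nearly square tray gets one good sleeve and the low C key, the long tray gets the other good sleeve and the spring hook, each sleeve lying in the tray's narrow compartment and the key or hook lying flat in the wide one. Do not tip over the screw jar, and leave everything at rest.

Things in the scene. Friction and masses are not known exactly. Their poses are not given: they have to be found in the camera images.
- oversize: Oversized brass sleeve, solid, dark ends, 40 mm diameter, 36 mm long, about 70 g, jammed in the chute against the stop nose, downhill of the two good sleeves. Origin: its centre; x along its axis (level, across the chute). Its upper 32 mm stand clear of the chute walls: grip it by its two flat ends. It comes free when lifted straight up.
- sleeve_a: Good brass neck-tenon sleeve, solid, dark ends, 24 mm diameter, 36 mm long, about 40 g. Origin: its centre; x along its axis (level); it may be rolled to any angle about x. Starts in the chute just uphill of the oversized one; once that is out it rolls under the stop to the foot by itself within 1 s and lies first in line.
- sleeve_b: Good brass neck-tenon sleeve, solid, dark ends, 24 mm diameter, 36 mm long, about 40 g. Origin: its centre; x along its axis (level); it may be rolled to any angle about x. Starts in the chute behind sleeve_a and follows it down; when sleeve_a is taken from the foot it rolls into its place. Either good sleeve may go in either tray.
- low_c_key: Brass low C key lying flat, 45 g, 102 mm long (x), 60 mm wide. Origin: underside, mid-length; z up. Round cup 42 mm diameter, 9 mm high (12 at its stud), centre x = +30 mm; arm 10 mm wide (y), 12 mm high, free from x = -41 to +9; hinge tube 10 mm thick, 60 mm long in y, at x = -46. Grip the arm across y at x = -14 mm, near its balance point.
- spring_hook: Titanium spring hook tool lying on the bench, 45 g, 140 mm long (x). Origin: on its axis at mid-length, 7 mm above what it lies on; x points to the hooked tip. Flat-sided handle 12 mm wide (y), 14 mm high, from x = -70 to +15 mm, with dark rings; thin 4 mm shank from there on. Grip the handle across y at x = -25 mm.
- chute: Fixed aluminium feed chute. Origin: bench level, mid-length, centre line; z up. Slopes 14 deg down to its foot at -y. Channel 39 mm wide (x), walls 3 mm thick and 8 mm above its floor; foot stop 18 mm. Sleeve centres at rest: foot (0, -69, 25) mm, next (0, -46, 30). Stop: 8 mm steel post at (+31, -35), arm and nose over the channel, 30 mm above its floor, tops 59 mm above the bench.
- cup: Round grey parts cup fixed to the bench, flaring from 100 mm at the foot to 110 mm at the rim, 35 mm high; wall 4 mm, inner floor 5 mm above the bench. Origin: centre of its underside. The oversized sleeve goes in it, on its side.
- square_tray: Shallow kit tray, grey floor, black walls, fixed to the bench. Origin: centre of underside, z up. Inner floor 3 mm, wall tops 9 mm above the bench, walls 4 mm thick. A divider along x makes two compartments: narrow, 42 mm wide, middle at y = -45 mm (sleeve, axis along x); wide, 86 mm, middle at y = +23 mm (key along x, either way round). Both 130 mm long. Outside 138 (x) by 140 mm.
- long_tray: Shallow kit tray, grey floor, black walls, fixed to the bench. Origin: centre of underside, z up. Inner floor 3 mm, wall tops 9 mm above the bench, walls 4 mm thick. A divider along x makes two compartments: narrow, 42 mm wide, middle at y = -31 mm (sleeve, axis along x); wide, 58 mm, middle at y = +23 mm (hook along x, either way round). Both 165 mm long. Outside 173 (x) by 112 mm.
- screw_jar: Bystander: clear jar with white cap, 48 mm diameter, 55 mm high, standing on the bench. Origin: centre of its underside, z up. Must not be tipped over.
Things that resemble listed ones, but are neither listed nor needed, are in the scene too. What is shaped like the sleeve_a but pink or turquoise is not meant.

How it is judged (in metres and radians):
On the way:
1. the oversized sleeve is out of the chute and both good sleeves have rolled down to its foot (y of sleeve_a in the frame of chute between -0.076 and -0.063 m and z of sleeve_a in the frame of chute between 0.019 and 0.03 m and y of sleeve_b in the frame of chute between -0.054 and -0.039 m and z of sleeve_b in the frame of chute between 0.024 and 0.036 m and x of sleeve_a in the frame of chute between -0.012 and 0.012 m and x of sleeve_b in the frame of chute between -0.012 and 0.012 m and distance between oversize and chute above 0.06 m), for 0.2 s.
At the end, for the whole second after the job is handed in: Oversized sleeve in the cup, within 32 mm of its axis; a good sleeve on its side in each tray's narrow compartment; key flat in the square tray's wide one (within 22 mm of its middle), hook flat in the long tray's (within 18 mm lengthwise); all under 20 mm/s; jar upright within 0.3 rad (((y of sleeve_a in the frame of square_tray between -0.059 and -0.031 m and x of sleeve_a in the frame of square_tray between -0.052 and 0.052 m and z of sleeve_a in the frame of square_tray between 0.01 and 0.0185 m and y of sleeve_b in the frame of long_tray between -0.045 and -0.017 m and x of sleeve_b in the frame of long_tray between -0.07 and 0.07 m and z of sleeve_b in the frame of long_tray between 0.01 and 0.0185 m) or (y of sleeve_b in the frame of square_tray between -0.059 and -0.031 m and x of sleeve_b in the frame of square_tray between -0.052 and 0.052 m and z of sleeve_b in the frame of square_tray between 0.01 and 0.0185 m and y of sleeve_a in the frame of long_tray between -0.045 and -0.017 m and x of sleeve_a in the frame of long_tray between -0.07 and 0.07 m and z of sleeve_a in the frame of long_tray between 0.01 and 0.0185 m)) and x of low_c_key in the frame of square_tray between -0.022 and 0.022 m and y of low_c_key in the frame of square_tray between -0.001 and 0.047 m and z of low_c_key in the frame of square_tray between 0 and 0.007 m and angle between low_c_key's own z axis and vertical below 0.07 rad and x of spring_hook in the frame of long_tray between -0.018 and 0.018 m and y of spring_hook in the frame of long_tray between -0.004 and 0.05 m and z of spring_hook in the frame of long_tray between 0.006 and 0.014 m and angle between spring_hook's own x axis and vertical between 1.49 and 1.65 rad and horizontal distance between oversize and cup below 0.032 m and z of oversize in the frame of cup between 0.018 and 0.033 m and linear speed of each of sleeve_a, sleeve_b, oversize, low_c_key, spring_hook below 0.02 m/s and angle between screw_jar's own z axis and vertical below 0.3 rad); the robot touches nothing.
It fails at once if the screw jar is tipped over (angle between screw_jar's own z axis and vertical above 0.8 rad).
It also fails if it takes over 131 s, if anything falls off the work surface, if the arm or the gripper's body presses on something with over 40 N, if the wrist force passes 120 N, or if a joint passes its speed limit or range.

## Working session

There is one attempt and no reset: what is moved stays moved. The work goes in short steps, Python scripts to look and compute and a shell command to move; the robot and the scene stay as the last step left them, time stands still between calls to the robot, and variables do not carry over. Pictures are saved under pics/ and viewed, at most 16 in all, crops included, and the job is handed in when it is done.

```bash
ls; mkdir -p pics
python3 - <<'E'
from rig import bot,capture
import cv2,numpy as np
s=bot.read_state();print(s)
for n in("scene","side","wrist"):
    c=capture(n);cv2.imwrite(f"pics/{n}0.png",c["color"][:,:,::-1]);print(n,np.round(c["K"],1).tolist(),c["D"],np.round(c.get("view",c.get("mount")),4).tolist())
E
```

```text
pics
{'time_s': 0.0, 'joint_positions': array([ 6.42599361e+01,  3.02792161e+01,  8.21558817e+01,  4.02973686e-04,
        6.76889902e+01, -1.02294596e+01]), 'qvel': array([ 0.00172553,  0.05670297,  0.06928173, -0.08330963, -0.08184916,
       -0.06653739]), 'tau': array([-4.35072971e-04, -4.40044677e+01, -1.76595676e+01,  6.33560889e-02,
        5.82658290e-02, -1.31522334e-04]), 'position': array([0.16677477, 0.60150839, 0.18757183]), 'tcp_rot': array([[-9.63580076e-01,  2.67418290e-01, -9.46419079e-04],
       [ 2.67419679e-01,  9.63578186e-01, -1.94801733e-03],
       [ 3.91013316e-04, -2.13016177e-03, -9.99997655e-01]]), 'force': array([-0.75559861,  0.21614865, -0.19583455]), 'moment': array([0.00535611, 0.01277044, 0.01279631]), 'grasp_force': 0.0, 'opening': 0.9978048711965963}
scene [[433.8, 0.0, 315.3], [0.0, 433.8, 207.5], [0.0, 0.0, 1.0]] [0.02548528 0.         0.         0.         0.        ] [[0.7429, 0.6694, 0.0024, -0.3967], [-0.559, 0.6185, 0.5522, 0.2524], [0.3682, -0.4116, 0.8337, -1.1262], [0.0, 0.0, 0.0, 1.0]]
side [[477.1, 0.0, 316.2], [0.0, 477.1, 193.8], [0.0, 0.0, 1.0]] [0.01704388 0.         0.         0.         0.        ] [[-0.9727, -0.232, -0.0025, 0.5366], [0.1234, -0.5264, 0.8413, -0.1419], [-0.1965, 0.818, 0.5406, -1.0355], [0.0, 0.0, 0.0, 1.0]]
wrist [[340.2, 0.0, 324.0], [0.0, 340.2, 197.6], [0.0, 0.0, 1.0]] [-0.00587679  0.          0.          0.          0.        ] [[0.0001, 0.9593, 0.2825, 0.0774], [1.0, -0.0003, 0.0007, -0.001], [0.0007, 0.2825, -0.9593, -0.1945], [0.0, 0.0, 0.0, 1.0]]
```

View pics/scene0.png

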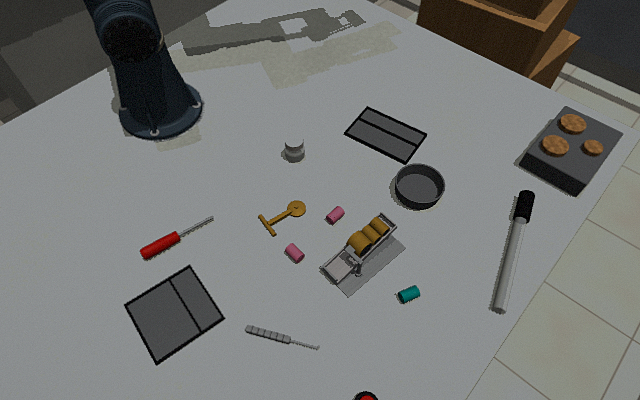

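View pics/side0.png

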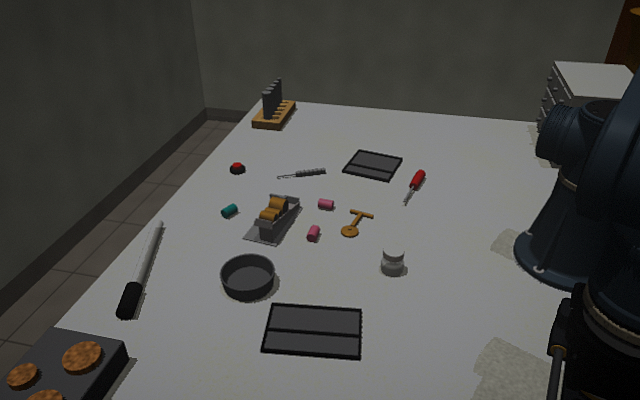

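The scene view shows the square tray at (174,314), the long tray at (385,134), the cup at (419,186) and the chute at (362,253). The key is at (285,215), the hook at (280,337) and the jar at (294,148). The side view shows the same things, with the long tray at (312,331) and the cup at (248,277).

```bash
cat > h.py <<'E'
import cv2,numpy as np
from rig import bot,capture
def grab(n):
    s=bot.read_state();c=capture(n)
    if "view" in c: T=np.linalg.inv(np.array(c["view"]))
    else:
        B=np.eye(4);B[:3,:3]=s["tcp_rot"];B[:3,3]=s["position"];T=B@np.array(c["mount"])
    c["T"]=T;c["img"]=np.ascontiguousarray(c["color"][:,:,::-1]);return c
def ray(c,px,z):
    p=cv2.undistortPoints(np.array(px,float).reshape(-1,1,2),np.array(c["K"]),np.array(c["D"],float)).reshape(-1,2)
    d=np.c_[p[:,0],-p[:,1],-np.ones(len(p))]@c["T"][:3,:3].T;o=c["T"][:3,3]
    return o+d*((z-o[2])/d[:,2])[:,None]
def proj(c,P):
    V=np.linalg.inv(c["T"]);q=np.atleast_2d(P)@V[:3,:3].T+V[:3,3]
    q=q*[1,-1,-1];return cv2.projectPoints(q,np.zeros(3),np.zeros(3),np.array(c["K"]),np.array(c["D"],float))[0].reshape(-1,2)
def comps(m,amin=60):
    n,l,s,ce=cv2.connectedComponentsWithStats(m.astype(np.uint8),connectivity=8)
    return [(l==i,s[i],ce[i]) for i in range(1,n) if s[i][4]>=amin]
def rect(P):
    r=cv2.minAreaRect((P[:,:2]*1000).astype(np.float32));return np.round(r[0],1),np.round(r[1],1),round(r[2],1)
E
python3 - <<'E'
from h import *
for n in("scene","side"):
    c=grab(n);g=c["img"];hsv=cv2.cvtColor(g,cv2.COLOR_BGR2HSV)
    dark=(g.max(2)<100)
    for nm,m,z in(("dark",dark,.009),("brass",(hsv[...,1]>150)&(hsv[...,0]>12)&(hsv[...,0]<30),.01)):
        for mk,s,ce in comps(m):
            if s[4]>9000: continue
            cn=max(cv2.findContours(mk.astype(np.uint8),0,cv2.CHAIN_APPROX_NONE)[0],key=len)
            P=ray(c,cn,z)
            if abs(P[:,:2]).max()<1.3: print(n,nm,s.tolist(),np.round(ce),*rect(P))
E
```

```text
scene dark [474, 0, 79, 20, 899] [518.   7.] [ 470.5 1001.5] [243.2 100.1] 41.1
scene dark [343, 106, 84, 59, 2549] [386. 135.] [482.6 312.9] [174.8 119.9] 7.7
scene dark [513, 106, 110, 91, 4573] [568. 154.] [835.8 568.5] [154.  267.4] 0.0
scene dark [281, 142, 24, 21, 312] [292. 153.] [354.5 117.8] [55.6 61.1] 46.4
scene dark [389, 164, 56, 47, 2009] [417. 187.] [632.6 233.9] [111.5 138.4] 5.7
scene dark [489, 190, 46, 125, 1228] [512. 239.] [864.7 239. ] [ 41.  314.6] 17.2
scene dark [267, 211, 39, 15, 88] [284. 218.] [469.8 -23.2] [86.4 18.2] 62.4
scene dark [324, 213, 21, 13, 81] [332. 220.] [546.   46.7] [43.2 24.9] 86.5
scene dark [319, 213, 78, 85, 1347] [362. 252.] [643.9  22.9] [ 83.6 197.8] 0.1
scene dark [141, 217, 73, 44, 315] [175. 241.] [ 342.3 -211.3] [159.2  19.6] 77.7
scene dark [284, 249, 21, 15, 99] [294. 257.] [547.3 -83.3] [42.7 24.5] 25.7
scene dark [124, 264, 102, 102, 5466] [173. 314.] [ 460.2 -316. ] [140.1 141.9] 79.3
scene dark [394, 285, 26, 19, 202] [407. 295.] [767.8   6.3] [46.8 24.8] 65.6
scene dark [245, 326, 73, 24, 224] [273. 337.] [ 644.8 -217.1] 
[... 1759 characters left out ...]
e dark [220, 254, 60, 49, 2316] [249. 278.] [641.4 217.1] [112.3 148.4] 35.2
side dark [260, 302, 103, 59, 5078] [313. 331.] [480.3 321.5] [175.5 120.3] 7.8
side brass [260, 197, 26, 25, 331] [273. 208.] [670.2 -28.8] [100.1  44.7] 86.1
side brass [341, 210, 32, 27, 254] [353. 225.] [456.  -12.1] [107.7  58. ] 85.9
side brass [62, 341, 40, 34, 980] [ 81. 357.] [847.1 469.7] [59.4 70. ] 50.6
side brass [550, 345, 17, 12, 75] [558. 349.] [ 61.4 268.2] [22.6 25.5] 82.5
side brass [7, 363, 32, 28, 593] [ 22. 376.] [916.3 523.9] [42.  54.2] 57.7
side brass [580, 389, 20, 11, 63] [590. 395.] [ 31.1 349.6] [ 9.1 27. ] 58.6
side brass [27, 390, 36, 10, 268] [ 46. 395.] [855.3 543.8] [54.1 15.7] 12.8
```

```bash
cat >> h.py <<'E'
def go(t,yaw=None):
    """shift (tool axes) and turn to bring TCP to t, tool y at world angle yaw (mod 180), tool down"""
    s=bot.read_state();R=s["tcp_rot"];y=np.degrees(np.arctan2(R[1,1],R[0,1]))
    if yaw is None: yaw=y
    dy=(yaw-y+90)%180-90
    a=np.radians(y+dy);Y=np.array([np.cos(a),np.sin(a),0]);Z=np.array([0,0,-1.]);W=np.c_[np.cross(Y,Z),Y,Z]
    rv=np.degrees(cv2.Rodrigues(R.T@W)[0].ravel());d=R.T@(np.array(t)-s["position"])
    print("go",np.round(d,4),np.round(rv,2),"rows",int(max(np.linalg.norm(d)/.05,np.linalg.norm(rv)/8.59))+2,"j6",np.round(s["joint_positions"][5]),"t",round(s["time_s"],1))
E
python3 -c "
from h import *
go((.645,.065,.25),0)"
```

```text
go [-0.6042 -0.3895 -0.0616] [-6.000e-02  3.000e-02  7.448e+01] rows 16 j6 -10.0 t 0.2
```

```bash
python3 -m handwheel '0 0 -0.06 0 0 0 1; 0 0 -0.06 0 0 0 1; -0.604 -0.39 -0.062 0 0 74.5 1; -0.604 -0.39 -0.062 0 0 74.5 1; -0.604 -0.39 -0.062 0 0 74.5 1; -0.604 -0.39 -0.062 0 0 74.5 1; -0.604 -0.39 -0.062 0 0 74.5 1; -0.604 -0.39 -0.062 0 0 74.5 1; -0.604 -0.39 -0.062 0 0 74.5 1; -0.604 -0.39 -0.062 0 0 74.5 1; -0.604 -0.39 -0.062 0 0 74.5 1; -0.604 -0.39 -0.062 0 0 74.5 1; -0.604 -0.39 -0.062 0 0 74.5 1; -0.604 -0.39 -0.062 0 0 74.5 1; -0.604 -0.39 -0.062 0 0 74.5 1; -0.604 -0.39 -0.062 0 0 74.5 1; -0.604 -0.39 -0.062 0 0 74.5 1; -0.604 -0.39 -0.062 0 0 74.5 1; -0.604 -0.39 -0.062 0 0 74.5 1; -0.604 -0.39 -0.062 0 0 74.5 1'
python3 - <<'E'
from h import *
s=bot.read_state();print(s["position"],s["qvel"].round(2));
c=grab("wrist");cv2.imwrite("pics/w1.png",c["img"]);np.save("w1.npy",c,allow_pickle=True)
E
```

```text
time_s: 2.25
position: [0.6434, 0.0665, 0.2505]
tcp_rot: [[-0.001, 1.0, -0.001], [1.0, 0.001, 0.001], [0.001, -0.001, -1.0]]
force: [0.6, 0.5, 0.3]
opening: 0.998
grasp_force: 0.0
[0.64342744 0.06652961 0.25048379] [ 0.53 -0.44  0.07 -0.25 -0.11 -0.06]
```

View pics/w1.png

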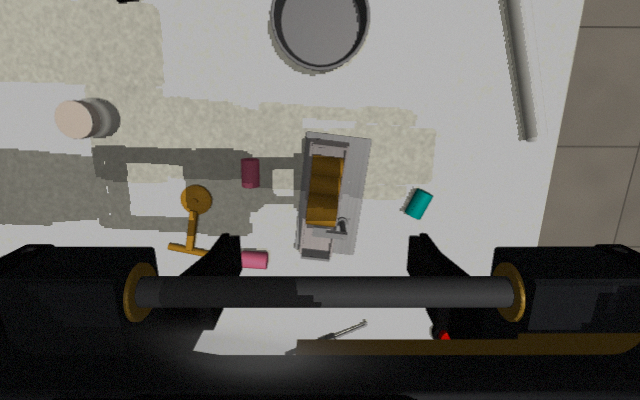

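The wrist view shows the chute at (330,195) with its foot toward the bottom (−y). The oversize sleeve is at about (322,212), the post at (342,224), the cup at (320,22), the jar at (75,118) and the key at (193,225).

Run:
```python
from h import *
c=np.load("w1.npy",allow_pickle=True).item();g=c["img"]
cv2.imwrite("pics/w1c.png",cv2.resize(g[120:270,280:390],None,fx=4,fy=4,interpolation=cv2.INTER_CUBIC))
hsv=cv2.cvtColor(g,cv2.COLOR_BGR2HSV)
for mk,s,ce in comps((hsv[...,1]>150)&(hsv[...,0]>12)&(hsv[...,0]<30)&(np.arange(400)[:,None]<270),100):
    cn=max(cv2.findContours(mk.astype(np.uint8),0,1)[0],key=len)
    for z in(.01,.03,.04): print(s.tolist(),z,*rect(ray(c,cn,z)))
```

```text
[306, 155, 38, 72, 2058] 0.01 [642.8  23.1] [95.  40.1] 83.0
[306, 155, 38, 72, 2058] 0.03 [642.8  28.6] [90.7 38.3] 83.0
[306, 155, 38, 72, 2058] 0.04 [642.9  31.4] [88.5 37.3] 83.0
[168, 185, 44, 72, 1196] 0.01 [463.1 -17.1] [100.8  55.4] 76.8
[168, 185, 44, 72, 1196] 0.03 [471.4  -9.7] [96.1 52.9] 76.8
[168, 185, 44, 72, 1196] 0.04 [475.5  -6. ] [93.8 51.6] 76.8
[132, 262, 22, 8, 124] 0.01 [384.3 -86.3] [30.1 11. ] 0.2
[132, 262, 22, 8, 124] 0.03 [396.3 -75.7] [28.7 10.5] 0.2
[132, 262, 22, 8, 124] 0.04 [402.2 -70.5] [28.  10.3] 0.2
[495, 262, 22, 8, 120] 0.01 [901.2 -85. ] [29.9 11. ] 0.1
[495, 262, 22, 8, 120] 0.03 [889.4 -74.5] [28.6 10.5] 0.1
[495, 262, 22, 8, 120] 0.04 [883.4 -69.3] [27.9 10.2] 0.1
```

View pics/w1c.png

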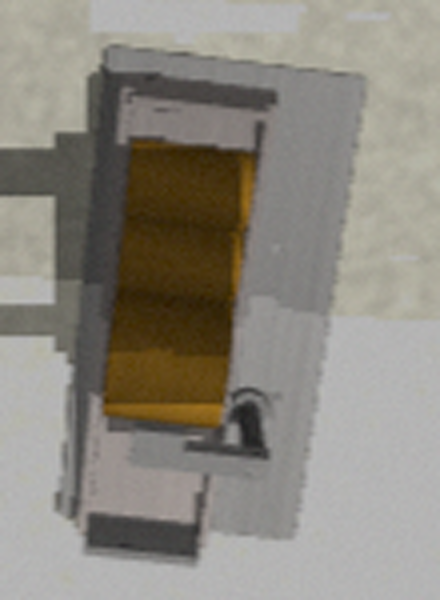

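Run:
```python
from h import *
c=np.load("w1.npy",allow_pickle=True).item()
f=lambda x,y:(280+x/4-.4,120+y/4-.4)
print("cam",c["T"][:3,3])
for n,x,y,z in[("arm L",130,450,.059),("arm R",268,458,.059),("post top",250,402,.059),("post?",250,432,.059),
 ("ov left",106,380,.047),("ov right",223,382,.047),("ov low",163,418,.047),("ov/sa",172,297,.047),("sleeve top edge",190,142,.06),("foot stop top out L",84,553,.03),("foot R",197,563,.03),("foot in L",88,515,.03),("plateTL",105,45,0),("plateTR",365,75,0),("plateBR",297,540,0)]:
    print(n,ray(c,f(x,y),z).round(4))
```

```text
cam [0.64356261 0.14300845 0.44503619]
arm L [[ 0.6285 -0.0146  0.059 ]]
arm R [[ 0.6707 -0.0172  0.059 ]]
post top [[0.6649 0.001  0.059 ]]
post? [[ 0.665  -0.0087  0.059 ]]
ov left [[0.6208 0.0037 0.047 ]]
ov right [[0.6571 0.0032 0.047 ]]
ov low [[ 0.6385 -0.0088  0.047 ]]
ov/sa [[0.6413 0.0305 0.047 ]]
sleeve top edge [[0.6464 0.08   0.06  ]]
foot stop top out L [[ 0.6117 -0.0636  0.03  ]]
foot R [[ 0.6496 -0.0673  0.03  ]]
foot in L [[ 0.6132 -0.0497  0.03  ]]
plateTL [[0.6194 0.1016 0.    ]]
plateTR [[0.7035 0.0921 0.    ]]
plateBR [[ 0.6858 -0.0733  0.    ]]
```

Run:
```python
from h import *
go((.639,.0105,.043),-7)
W=np.load("w1.npy",allow_pickle=True).item()
# cup: for each view mid-column plane -> trace over rows, at rim height .035
L=[]
for n,(u,v1,v2) in dict(scene=(416.5,170,205),side=(249.5,258,300)).items():
    c=grab(n);L.append(ray(c,[(u,v1),(u,v2)],.035)[:,:2])
L.append(ray(W,[(319.5,5),(319.5,60)],.035)[:,:2])
for i,j in((0,1),(0,2),(1,2)):
    a,b=L[i],L[j];t=np.linalg.solve(np.c_[a[1]-a[0],b[0]-b[1]],b[0]-a[0]);print(i,j,(a[0]+t[0]*(a[1]-a[0])).round(4))
print(ray(W,[(270,20),(369,20),(318,74)],.035).round(4))
```

```text
go [-0.0562 -0.0045  0.2077] [-0.05 -0.02  7.1 ] rows 6 j6 -4.0 t 2.3
0 1 [0.6399 0.2124]
0 2 [0.6377 0.2156]
1 2 [0.6377 0.2184]
[[0.5837 0.224  0.035 ]
 [0.6917 0.2241 0.035 ]
 [0.6359 0.1685 0.035 ]]
```

```bash
python3 -m handwheel '-0.056 -0.0045 0.1 0 0 7.1 1; -0.056 -0.0045 0.1 0 0 7.1 1; -0.056 -0.0045 0.1 0 0 7.1 1; -0.056 -0.0045 0.15 0 0 7.1 1;-0.056 -0.0045 0.15 0 0 7.1 1; -0.056 -0.0045 0.18 0 0 7.1 1; -0.056 -0.0045 0.195 0 0 7.1 1; -0.056 -0.0045 0.207 0 0 7.1 1; -0.056 -0.0045 0.207 0 0 7.1 1; -0.056 -0.0045 0.207 0 0 7.1 1;-0.056 -0.0045 0.207 0 0 7.1 1'
python3 - <<'E'
from h import *
go((.639,.0105,.043),-7)
for n in("wrist","scene"):
    c=grab(n);g=c["img"]; 
    if n=="scene": g=cv2.resize(g[180:310,290:430],None,fx=4,fy=4,interpolation=2)
    cv2.imwrite(f"pics/{n}2.png",g)
E
```

```text
time_s: 3.5
position: [0.6414, 0.0088, 0.045]
tcp_rot: [[0.124, 0.992, 0.003], [0.992, -0.124, -0.0], [-0.0, 0.003, -1.0]]
force: [0.5, 0.5, 0.3]
opening: 0.999
grasp_force: 0.0
go [ 0.0014 -0.0026  0.002 ] [ 0.15  0.   -0.11] rows 2 j6 -2.0 t 3.5
```

View pics/wrist2.png

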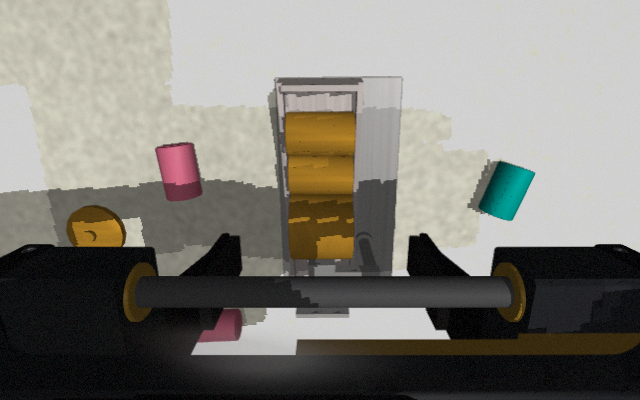

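The oversize sleeve, at rows 197–258 and column 321, sits square between the fingertips at columns 228 and 420.

Run:
```python
from h import *
c=grab("wrist");s=bot.read_state();p=s["position"]
print(proj(c,[p,p+[0,0,.019]]))
# oversize silhouette low/high rays at z=.047
for r,sg in((258,1),(198,-1)):
    q=ray(c,(321,r),.047)[0];o=c["T"][:3,3];th=np.arctan2(o[1]-q[1],o[2]-q[2]);print(q,"centre y",q[1]+sg*.02/np.cos(th))
g=c["img"];print(ray(c,[(287,230),(354,230)],.047))
```

```text
[[323.64588988 227.56000721]
 [323.664904   240.05802744]]
[ 0.63690902 -0.01019545  0.047     ] centre y 0.012115542272823552
[0.64182312 0.0284195  0.047     ] centre y 0.007575516036507971
[[0.61881632 0.01090557 0.047     ]
 [0.65912471 0.00585319 0.047     ]]
```

```bash
python3 -m handwheel '0.001 -0.0025 0.001 0 0 0 1; 0.001 -0.0025 0.001 0 0 0 0; 0.001 -0.0025 0.001 0 0 0 0; 0.001 -0.0025 0.001 0 0 0 0; 0.001 -0.0025 0.001 0 0 0 0; 0.001 -0.0025 0.001 0 0 0 0; 0.001 -0.0025 0.001 0 0 0 0; 0.001 -0.0025 0.001 0 0 0 0; 0.001 -0.0025 0.001 0 0 0 0'
```

```text
time_s: 4.55
position: [0.6379, 0.0101, 0.0425]
tcp_rot: [[0.124, 0.992, -0.0], [0.992, -0.124, 0.0], [-0.0, -0.0, -1.0]]
force: [0.2, -1.0, -0.1]
opening: 0.354
grasp_force: 0.0
```

```bash
python3 -m handwheel '0 0 0 0 0 0 0;0 0 0 0 0 0 0;0 0 0 0 0 0 0;0 0 0 0 0 0 0'
python3 - <<'E'
from h import *
c=grab("wrist");cv2.imwrite("pics/w3.png",c["img"])
E
```

```text
time_s: 4.95
position: [0.6379, 0.0102, 0.0426]
tcp_rot: [[0.124, 0.992, -0.0], [0.992, -0.124, -0.0], [-0.0, -0.0, -1.0]]
force: [-0.3, -0.0, 0.0]
opening: 0.031
grasp_force: 0.0
```

View pics/w3.png

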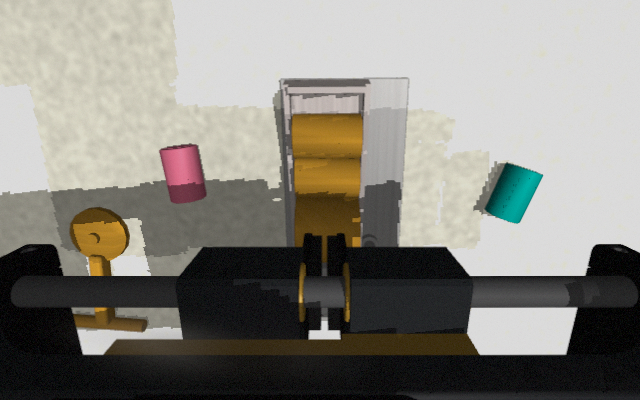

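The fingers, at columns 303–345, have shut on nothing, so their position relative to the sleeve is wrong. I'll check with the fixed cameras.

Run:
```python
from h import *
a=grab("scene");b=grab("side")
A=cv2.resize(a["img"][175:305,300:430],(480,480),interpolation=2);B=cv2.resize(b["img"][160:260,220:320],(480,480),interpolation=2)
p=bot.read_state()["position"]
print(p,proj(a,p),proj(b,p))
cv2.imwrite("pics/c3.png",np.hstack([A[:, :400],B[:, :400]]))
```

```text
[0.63794606 0.01014966 0.04255191] [[357.78221243 245.05149174]] [[279.66045061 207.6631206 ]]
```

View pics/c3.png

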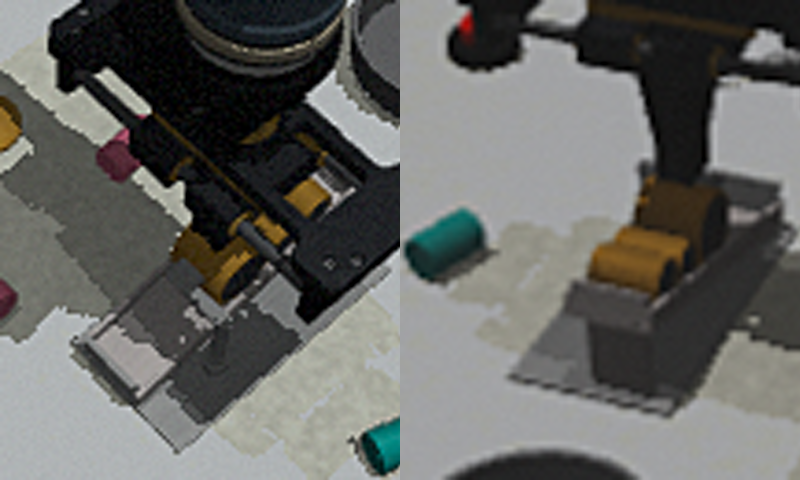

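```bash
python3 -m handwheel '0 0 -0.05 0 0 0 0; 0 0 -0.08 0 0 0 0;0 0 -0.08 0 0 0 0;0 0 -0.08 0 0 0 0;0 0 -0.08 0 0 0 0'
python3 - <<'E'
from h import *
a=grab("scene");b=grab("side");o=[]
s=bot.read_state();p=s["position"]
for c in(a,b):
    q=proj(c,[p+[0,0,.019*k] for k in(0,1,2)]);print(q.round(1).tolist());i=c["img"];u,v=q[0].astype(int)
    k=cv2.resize(i[v-60:v+60,u-40:u+40],None,fx=5,fy=5,interpolation=2)
    for w in q: cv2.circle(k,tuple(int(x) for x in ((w-[u-40,v-60])*5)),4,(0,0,255),-1)
    o.append(k)
cv2.imwrite("pics/c4.png",np.hstack(o))
E
```

```text
time_s: 5.6
position: [0.6367, 0.0103, 0.1214]
tcp_rot: [[0.124, 0.992, -0.003], [0.992, -0.124, 0.0], [0.0, -0.003, -1.0]]
force: [0.1, 0.1, 0.6]
opening: 0.006
grasp_force: 0.0
[[360.9, 224.0], [361.8, 218.5], [362.8, 212.8]]
[[278.7, 179.4], [278.3, 172.2], [277.9, 164.8]]
```

View pics/c4.png

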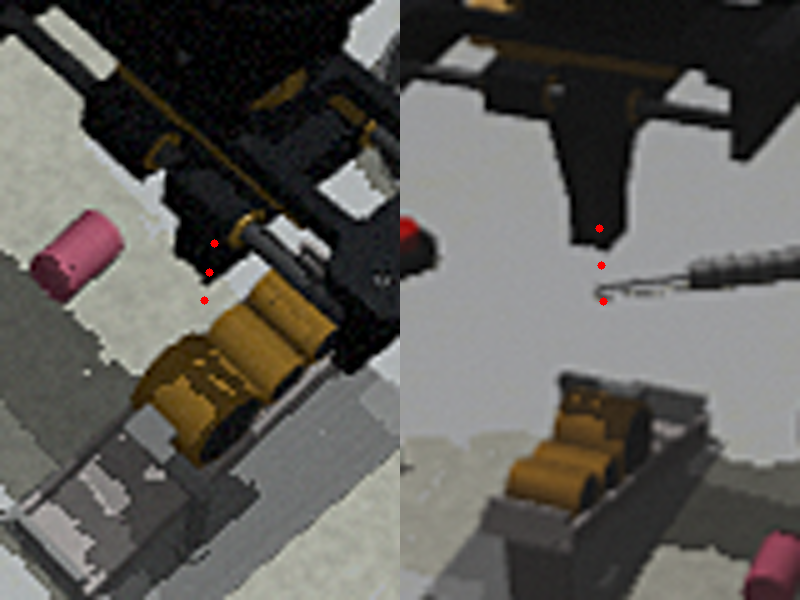

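The visible fingertips end about 30 mm short of the reported TCP: side view row 247 against 301, and the scene and wrist views agree. I'll treat the true tip as the reported z + 0.030.

```bash
sed -i 's/d=R.T@(np.array(t)-s\["position"\])/d=R.T@(np.array(t)-[0,0,.03]-s["position"])/; s/bring TCP to t/bring true tip (30 mm behind reported TCP) to t/' h.py; python3 -c "
from h import *
go((.639,.0105,.046),-7)"
```

```text
go [0.0004 0.0027 0.1049] [-0.19 -0.   -0.12] rows 4 j6 -2.0 t 5.7
```

```bash
python3 -m handwheel '0 0.002 0 0 0 0 1;0 0.002 0 0 0 0 1;0 0.002 0 0 0 0 1;0 0.002 0 0 0 0 1;0 0.002 0 0 0 0 1;0 0.002 0 0 0 0 1;0 0.002 0 0 0 0 1;0 0.002 0 0 0 0 1;0 0.002 0.04 0 0 0 1;0 0.002 0.07 0 0 0 1;0 0.002 0.09 0 0 0 1; 0 0.002 0.105 0 0 0 1;0 0.002 0.105 0 0 0 1;0 0.002 0.105 0 0 0 1'; python3 -c "
from h import *
go((.639,.0105,.046),-7)"
```

```text
time_s: 7.1
position: [0.6405, 0.0098, 0.0179]
tcp_rot: [[0.124, 0.992, 0.001], [0.992, -0.124, -0.0], [-0.0, 0.001, -1.0]]
force: [-0.1, 0.5, -0.1]
opening: 0.996
grasp_force: 0.0
go [ 0.0005 -0.0015  0.0019] [ 0.04  0.   -0.11] rows 2 j6 -2.0 t 7.1
```

```bash
python3 -m handwheel '0 0 0 0 0 0 0;0 0 0 0 0 0 0;0 0 0 0 0 0 0;0 0 0 0 0 0 0;0 0 0 0 0 0 0;0 0 0 0 0 0 0;0 0 0 0 0 0 0;0 0 0 0 0 0 0;0 0 0 0 0 0 0;0 0 0 0 0 0 0;0 0 0 0 0 0 0;0 0 0 0 0 0 0'
```

```text
time_s: 8.3
position: [0.6399, 0.0099, 0.0175]
tcp_rot: [[0.124, 0.992, -0.0], [0.992, -0.124, -0.0], [-0.0, -0.0, -1.0]]
force: [-0.3, -1.1, -0.4]
opening: 0.409
grasp_force: 30.0
```

```bash
python3 -m handwheel '0 0 -0.01 0 0 0 0;0 0 -0.03 0 0 0 0;0 0 -0.06 0 0 0 0;0 0 -0.1 0 0 0 0;0 0 -0.13 0 0 0 0;0 0 -0.13 0 0 0 0;0 0 -0.13 0 0 0 0;0 0 -0.13 0 0 0 0;0 0 -0.13 0 0 0 0;0 0 -0.13 0 0 0 0;0 0 -0.13 0 0 0 0;0 0 -0.13 0 0 0 0;0 0 -0.13 0 0 0 0;0 0 -0.13 0 0 0 0;0 0 -0.13 0 0 0 0'
python3 - <<'E'
from h import *
go((.638,.220,.178),-7)
c=grab("wrist");cv2.imwrite("pics/w5.png",c["img"]);np.save("w5.npy",c,allow_pickle=True)
E
```

```text
time_s: 9.8
position: [0.64, 0.0099, 0.1476]
tcp_rot: [[0.124, 0.992, 0.0], [0.992, -0.124, -0.0], [-0.0, 0.0, -1.0]]
force: [0.1, 0.1, -0.2]
opening: 0.406
grasp_force: 30.0
go [ 0.2082 -0.028  -0.0004] [ 0.01  0.   -0.11] rows 6 j6 -2.0 t 9.8
```

View pics/w5.png

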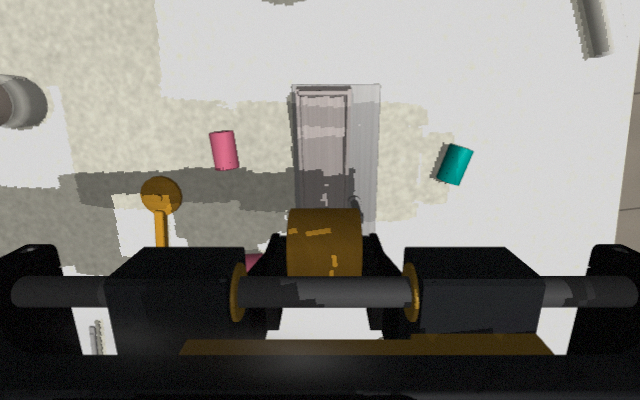

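The oversize sleeve is held at (325,243), and the upper channel is empty, so both good sleeves have rolled down.

```bash
python3 -m handwheel '0.05 0 0 0 0 0 0;0.1 -0.013 0 0 0 0 0;0.1 -0.013 0 0 0 0 0;0.1 -0.013 0 0 0 0 0;0.1 -0.013 0 0 0 0 0'
python3 - <<'E'
from h import *
c=grab("wrist");g=c["img"];hsv=cv2.cvtColor(g,cv2.COLOR_BGR2HSV)
m=(g.max(2)<110)&(np.arange(400)[:,None]<235)
for mk,s,ce in comps(m,1000):
    cn=max(cv2.findContours(mk.astype(np.uint8),0,1)[0],key=len);P=ray(c,cn,.035)
    (x,y),r=cv2.minEnclosingCircle((P[:,:2]*1000).astype(np.float32));print(s.tolist(),round(x,1),round(y,1),round(r,1),(P[:,:2].min(0)*1e3).round(1),(P[:,:2].max(0)*1e3).round(1))
cv2.imwrite("pics/w6.png",g)
E
```

```text
time_s: 10.35
position: [0.6396, 0.11, 0.1476]
tcp_rot: [[0.124, 0.992, 0.0], [0.992, -0.124, -0.001], [-0.001, 0.0, -1.0]]
force: [0.2, 0.5, -0.4]
opening: 0.413
grasp_force: 30.0
[24, 0, 206, 62, 3236] 499.7 278.1 82.9 [417.7 243.4] [581.6 291.1]
[245, 0, 122, 111, 3179] 639.1 227.4 51.4 [587.7 176.6] [689.3 266.9]
[542, 0, 49, 162, 1870] 856.8 170.4 72.4 [833.  101.4] [883.5 239. ]
[42, 166, 321, 69, 13855] 524.0 99.7 151.7 [379.1  54.9] [672.8 145.5]
```

```bash
python3 -c "
from h import *
go((.6385,.225,.178),-7);go((.6385,.225,.03),-7)"
```

```text
go [ 0.1144 -0.0156 -0.0004] [ 0.02  0.03 -0.18] rows 4 j6 7.0 t 10.4
go [ 0.1145 -0.0157  0.1476] [ 0.02  0.03 -0.18] rows 5 j6 7.0 t 10.4
```

```bash
python3 -m handwheel '0.05 -0.007 0 0 0 0 0;0.09 -0.013 0 0 0 0 0;0.114 -0.0155 0 0 0 0 0;0.114 -0.0155 0.05 0 0 0 0;0.114 -0.0155 0.09 0 0 0 0;0.114 -0.0155 0.12 0 0 0 0;0.114 -0.0155 0.14 0 0 0 0;0.114 -0.0155 0.147 0 0 0 0;0.114 -0.0155 0.147 0 0 0 0;0.114 -0.0155 0.147 0 0 0 0;0.114 -0.0155 0.147 0 0 0 0.52;0.114 -0.0155 0.147 0 0 0 0.52;0.114 -0.0155 0.147 0 0 0 0.52;0.114 -0.0155 0.147 0 0 0 0.52;0.114 -0.0155 0.1 0 0 0 0.52;0.114 -0.0155 0.05 0 0 0 0.52;0.114 -0.0155 0 0 0 0 0.52;0.114 -0.0155 0 0 0 0 1;0.114 -0.0155 0 0 0 0 1'
python3 - <<'E'
from h import *
# where are the good sleeves: use scene & side, plus move target for a view of the chute foot
go((.638,.06,.23),-7)
E
```

```text
time_s: 12.3
position: [0.6391, 0.2261, 0.1498]
tcp_rot: [[0.124, 0.992, 0.004], [0.992, -0.124, 0.001], [0.001, 0.004, -1.0]]
force: [-0.4, 0.5, -0.6]
opening: 0.623
grasp_force: 0.0
go [-0.1649  0.0196 -0.0503] [ 0.23 -0.07 -0.1 ] rows 5 j6 17.0 t 12.3
```

```bash
python3 -m handwheel '-0.05 0 -0.02 0 0 0 1;-0.1 0.01 -0.05 0 0 0 1;-0.15 0.015 -0.05 0 0 0 1;-0.165 0.02 -0.05 0 0 0 1;-0.165 0.02 -0.05 0 0 0 1;-0.165 0.02 -0.05 0 0 0 1;-0.165 0.02 -0.05 0 0 0 1;-0.165 0.02 -0.05 0 0 0 1'
python3 - <<'E'
from h import *
c=grab("wrist");np.save("w7.npy",c,allow_pickle=True);g=c["img"]
a=grab("scene");b=grab("side")
hsv=cv2.cvtColor(g,cv2.COLOR_BGR2HSV)
for mk,s,ce in comps((hsv[...,1]>150)&(hsv[...,0]>12)&(hsv[...,0]<30)&(np.arange(400)[:,None]<245),60):
    cn=max(cv2.findContours(mk.astype(np.uint8),0,1)[0],key=len);print(s.tolist(),*rect(ray(c,cn,.01)),*rect(ray(c,cn,.028)))
A=cv2.resize(a["img"][165:305,300:450],(400,373),interpolation=2);B=cv2.resize(b["img"][160:300,210:360],(400,373),interpolation=2)
C=cv2.resize(g[100:245,220:530],(800,374)[:2],interpolation=2)
cv2.imwrite("pics/c7.png",np.vstack([np.hstack([A,B])[:, :800],cv2.resize(g[100:240,190:440],(800,227)*1)if 0 else C[:227*1+0][:227]]))
E
```

```text
time_s: 13.1
position: [0.6369, 0.0611, 0.1966]
tcp_rot: [[0.122, 0.993, -0.002], [0.993, -0.122, 0.0], [0.0, -0.002, -1.0]]
force: [-0.4, 0.1, 0.4]
opening: 1.0
grasp_force: 0.0
[286, 0, 40, 26, 973] [637.3 220.7] [22.7 39.2] 82.9 [637.7 216.8] [21.6 37.4] 82.9
[176, 208, 34, 37, 899] [473.   10.2] [40.9 43. ] 21.6 [481.2  16.2] [39. 41.] 21.6
[317, 237, 9, 8, 61] [621.8 -27.9] [9.2 9.7] 83.1 [623.  -20.1] [8.8 9.3] 83.1
```

View pics/c7.png

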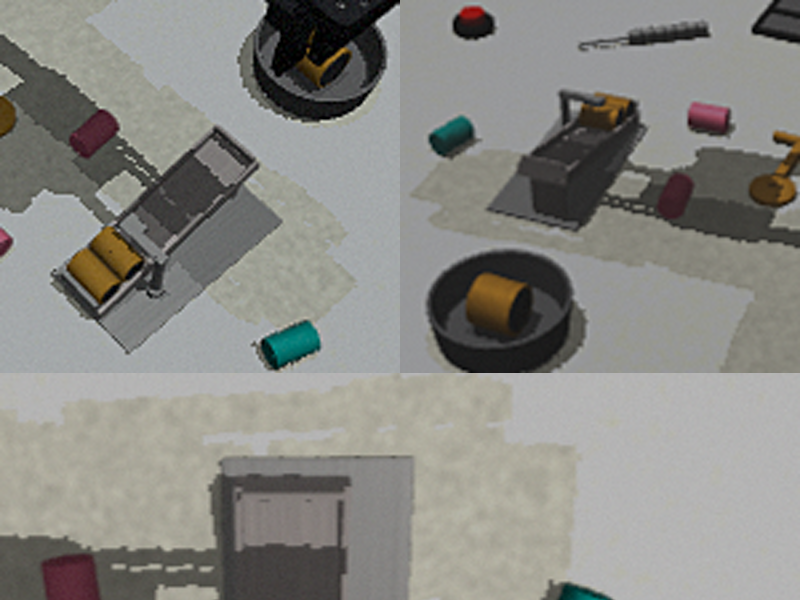

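The oversize sleeve lies on its side in the cup (side-view crop, (498,303)), and both good sleeves lie at the foot (scene crop, (105,265)).

```bash
python3 -m handwheel '-0.04 0 0.02 0 0 0 1;-0.075 0 0.04 0 0 0 1;-0.075 0 0.04 0 0 0 1;-0.075 0 0.04 0 0 0 1;-0.075 0 0.04 0 0 0 1'
python3 - <<'E'
from h import *
c=grab("wrist");g=c["img"];hsv=cv2.cvtColor(g,cv2.COLOR_BGR2HSV)
for mk,s,ce in comps((hsv[...,1]>150)&(hsv[...,0]>12)&(hsv[...,0]<30)&(np.arange(400)[:,None]<250)&(np.arange(640)>250)&(np.arange(640)<420),60):
    cn=max(cv2.findContours(mk.astype(np.uint8),0,1)[0],key=len);P=ray(c,cn,.027);print(s.tolist(),*rect(P),cv2.boxPoints(cv2.minAreaRect((P[:,:2]*1e3).astype(np.float32))).round(1).tolist())
go((.6316,-.0465,.028),-7)
cv2.imwrite("pics/c8.png",cv2.resize(g[100:260,240:440],None,fx=4,fy=4,interpolation=2)[:600])
E
```

```text
time_s: 13.75
position: [0.629, -0.0139, 0.1582]
tcp_rot: [[0.123, 0.992, 0.001], [0.992, -0.123, 0.0], [0.0, 0.001, -1.0]]
force: [0.2, -0.1, 0.5]
opening: 1.003
grasp_force: 0.0
[313, 182, 38, 43, 1228] [633.4 -40.2] [44.1 37.1] 82.9 [[612.2999877929688, -59.900001525878906], [649.0999755859375, -64.4000015258789], [654.5, -20.600000381469727], [617.7999877929688, -16.0]]
go [-0.0323  0.0063  0.1604] [ 0.1  -0.02 -0.04] rows 5 j6 -4.0 t 13.8
```

View pics/c8.png

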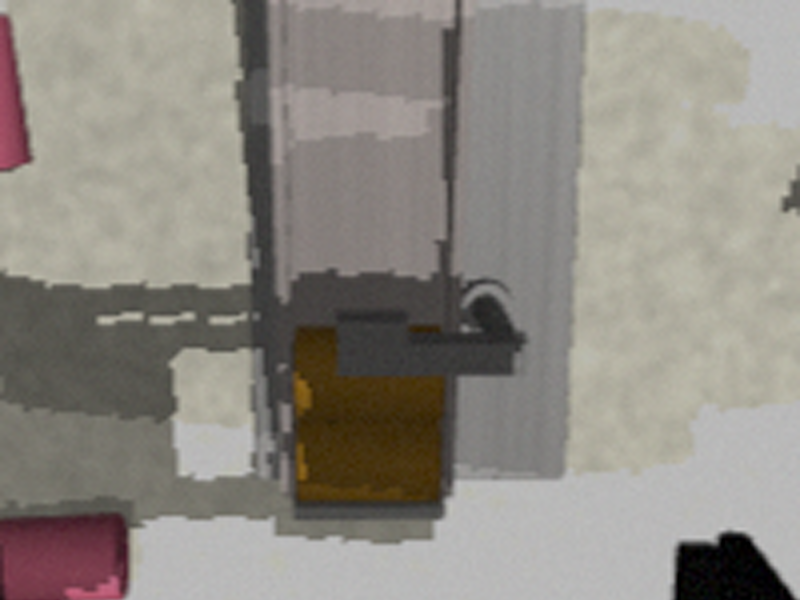

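```bash
python3 -m handwheel '-0.0325 0.006 0.05 0 0 0 1;-0.0325 0.006 0.09 0 0 0 1;-0.0325 0.006 0.12 0 0 0 1;-0.0325 0.006 0.14 0 0 0 1;-0.0325 0.006 0.15 0 0 0 1;-0.0325 0.006 0.159 0 0 0 1;-0.0325 0.006 0.159 0 0 0 1;-0.0325 0.006 0.159 0 0 0 1'
python3 - <<'E'
from h import *
go((.6315,-.0465,.029),-7)
E
```

```text
time_s: 14.6
position: [0.6312, -0.0477, -0.0004]
tcp_rot: [[0.123, 0.992, 0.002], [0.992, -0.123, -0.0], [-0.0, 0.002, -1.0]]
force: [0.2, -1.3, 0.1]
opening: 1.0
grasp_force: 0.0
go [0.0012 0.0002 0.0006] [ 0.12  0.01 -0.08] rows 2 j6 -7.0 t 14.6
```

```bash
python3 -m handwheel '0.001 0 0 0 0 0 1;0.001 0 0 0 0 0 0;0.001 0 0 0 0 0 0;0.001 0 0 0 0 0 0;0.001 0 0 0 0 0 0;0.001 0 0 0 0 0 0;0.001 0 0 0 0 0 0;0.001 0 0 0 0 0 0;0.001 0 0 0 0 0 0;0.001 0 0 0 0 0 0;0.001 0 0 0 0 0 0;0.001 0 0 0 0 0 0;0.001 0 0 0 0 0 0'
```

```text
time_s: 15.9
position: [0.6314, -0.0471, -0.0012]
tcp_rot: [[0.124, 0.992, 0.002], [0.992, -0.124, -0.0], [-0.0, 0.002, -1.0]]
force: [3.4, -0.5, 0.2]
opening: 0.4
grasp_force: 30.0
```

```bash
python3 -m handwheel '0 0 -0.02 0 0 0 0;0 0 -0.06 0 0 0 0;0 0 -0.11 0 0 0 0;0 0 -0.16 0 0 0 0;0 0 -0.19 0 0 0 0;0 0 -0.19 0 0 0 0;0 0 -0.19 0 0 0 0'
python3 - <<'E'
from h import *
go((.48,.28,.22),7.7)
E
```

```text
time_s: 16.6
position: [0.6289, -0.0465, 0.1884]
tcp_rot: [[0.124, 0.992, -0.002], [0.992, -0.124, 0.0], [0.0, -0.002, -1.0]]
force: [-0.9, 0.6, -1.9]
opening: 0.399
grasp_force: 30.0
go [ 0.3055 -0.1881 -0.0011] [ -0.12  -0.02 -14.81] rows 9 j6 -7.0 t 16.6
```

```bash
python3 -m handwheel '0.3055 -0.188 0 0 0 -14.8 0;0.3055 -0.188 0 0 0 -14.8 0;0.3055 -0.188 0 0 0 -14.8 0;0.3055 -0.188 0 0 0 -14.8 0;0.3055 -0.188 0 0 0 -14.8 0;0.3055 -0.188 0 0 0 -14.8 0;0.3055 -0.188 0 0 0 -14.8 0;0.3055 -0.188 0 0 0 -14.8 0;0.3055 -0.188 0 0 0 -14.8 0;0.3055 -0.188 0 0 0 -14.8 0;0.3055 -0.188 0 0 0 -14.8 0;0.3055 -0.188 0 0 0 -14.8 0'
python3 - <<'E'
from h import *
c=grab("wrist");g=c["img"];np.save("w9.npy",c,allow_pickle=True)
m=(g.max(2)<110)&(np.arange(400)[:,None]<238)
for mk,s,ce in comps(m,1000):
    cn=max(cv2.findContours(mk.astype(np.uint8),0,1)[0],key=len);print(s.tolist(),*rect(ray(c,cn,.009)))
cv2.imwrite("pics/w9.png",g)
E
```

```text
time_s: 17.8
position: [0.4823, 0.2781, 0.1882]
tcp_rot: [[-0.131, 0.991, -0.001], [0.991, 0.131, -0.001], [-0.0, -0.001, -1.0]]
force: [-0.0, -0.5, -0.9]
opening: 0.399
grasp_force: 30.0
[246, 79, 165, 112, 5439] [480.5 312.9] [172.8 119. ] 7.9
```

View pics/w9.png

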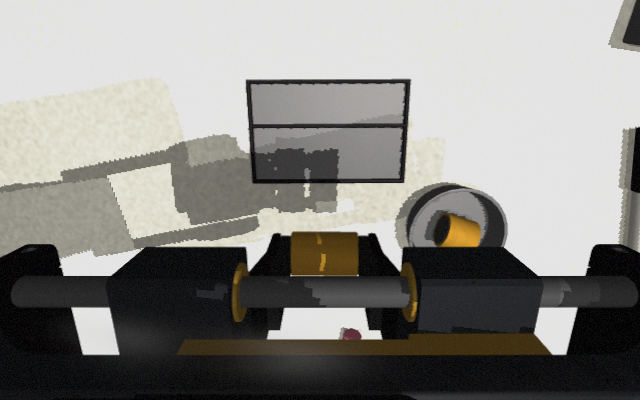

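The tray corners are at (247,80), (409,80), (404,182) and (253,182), with the divider at row 126. The narrow compartment is therefore on the far (+y) side.

Run:
```python
from h import *
c=np.load("w9.npy",allow_pickle=True).item();g=c["img"]
for col in(290,328,370): 
    print(col,"dark rows",[r for r in range(70,195) if g[r,col].max()<60])
P=ray(c,[(247,79.5),(409,79.5),(404,182),(253,182)],.009);print(P.round(4),np.linalg.norm(P-np.roll(P,-1,0),axis=1).round(4),P.mean(0).round(4))
P=ray(c,[(328,r) for r in(79.5,82.5,126,182)],.009);print(P.round(4))
print(ray(c,[(250,126),(407,126)],.009).round(4))
```

```text
290 dark rows [80, 81, 82, 125, 126, 127, 151, 152, 157, 160, 163, 171, 173, 174, 178, 179, 180, 181, 182]
328 dark rows [80, 81, 82, 83, 125, 126, 127, 152, 153, 158, 175, 178, 179, 180, 181, 182]
370 dark rows [80, 81, 82, 124, 125, 126, 127, 179, 180, 181, 182]
[[0.39   0.3609 0.009 ]
 [0.5569 0.383  0.009 ]
 [0.5734 0.2746 0.009 ]
 [0.4042 0.2522 0.009 ]] [0.1684 0.1096 0.1707 0.1097] [0.4811 0.3177 0.009 ]
[[0.4735 0.3719 0.009 ]
 [0.4739 0.369  0.009 ]
 [0.4799 0.3249 0.009 ]
 [0.4883 0.2633 0.009 ]]
[[0.3965 0.3138 0.009 ]
 [0.5643 0.3361 0.009 ]]
```

```bash
python3 -c "
from h import *
go((.477,.3484,.0215),7.6)"
```

```text
go [0.0703 0.004  0.1968] [-0.02  0.02 -0.05] rows 6 j6 11.0 t 17.9
```

```bash
python3 -m handwheel '0.04 0.004 0.03 0 0 0 0;0.07 0.004 0.06 0 0 0 0;0.07 0.004 0.1 0 0 0 0;0.07 0.004 0.14 0 0 0 0;0.07 0.004 0.17 0 0 0 0;0.07 0.004 0.185 0 0 0 0;0.07 0.004 0.193 0 0 0 0;0.07 0.004 0.197 0 0 0 0;0.07 0.004 0.197 0 0 0 0;0.07 0.004 0.197 0 0 0 0;0.07 0.004 0.197 0 0 0 0;0.07 0.004 0.197 0 0 0 0.6;0.07 0.004 0.197 0 0 0 0.6;0.07 0.004 0.197 0 0 0 0.6;0.07 0.004 0.197 0 0 0 0.6;0.07 0.004 0.197 0 0 0 0.6'; python3 -c "
from h import *
go((.477,.27,.22),7.6)"
```

```text
time_s: 19.45
position: [0.4762, 0.3495, -0.0084]
tcp_rot: [[-0.134, 0.991, -0.0], [0.991, 0.134, 0.0], [0.0, -0.0, -1.0]]
force: [-0.2, 0.2, -0.2]
opening: 0.594
grasp_force: 0.0
go [-0.0789 -0.0098 -0.1984] [-0.   -0.    0.09] rows 6 j6 18.0 t 19.4
```

```bash
python3 -m handwheel '0 0 -0.03 0 0 0 0.6;0 0 -0.07 0 0 0 0.6;0 0 -0.12 0 0 0 0.8;0 0 -0.17 0 0 0 1;-0.04 0 -0.2 0 0 0 1;-0.08 -0.01 -0.2 0 0 0 1;-0.08 -0.01 -0.2 0 0 0 1;-0.08 -0.01 -0.2 0 0 0 1;-0.08 -0.01 -0.2 0 0 0 1'
python3 - <<'E'
from h import *
c=grab("wrist");g=c["img"];hsv=cv2.cvtColor(g,cv2.COLOR_BGR2HSV)
for mk,s,ce in comps((hsv[...,1]>150)&(hsv[...,0]>12)&(hsv[...,0]<30)&(np.arange(400)[:,None]<238),100):
    cn=max(cv2.findContours(mk.astype(np.uint8),0,1)[0],key=len);print(s.tolist(),*rect(ray(c,cn,.02)))
go((.6315,-.0465,.22),-7)
E
```

```text
time_s: 20.35
position: [0.4769, 0.2695, 0.1911]
tcp_rot: [[-0.134, 0.991, -0.001], [0.991, 0.134, 0.0], [0.0, -0.001, -1.0]]
force: [0.5, -0.4, -0.1]
opening: 0.994
grasp_force: 0.0
[318, 89, 34, 22, 747] [477.3 344.5] [34.4 20.9] 7.7
[440, 206, 46, 32, 873] [645.3 227.7] [38.5 49.5] 87.6
go [-0.3341  0.1107  0.0008] [-4.000e-02 -1.000e-02  1.473e+01] rows 9 j6 10.0 t 20.4
```

```bash
python3 -m handwheel '-0.334 0.111 0 0 0 14.7 1;-0.334 0.111 0 0 0 14.7 1;-0.334 0.111 0 0 0 14.7 1;-0.334 0.111 0 0 0 14.7 1;-0.334 0.111 0 0 0 14.7 1;-0.334 0.111 0 0 0 14.7 1;-0.334 0.111 0 0 0 14.7 1;-0.334 0.111 0 0 0 14.7 1;-0.334 0.111 0 0 0 14.7 1;-0.334 0.111 0 0 0 14.7 1;-0.334 0.111 0 0 0 14.7 1;-0.334 0.111 0 0 0 14.7 1;-0.334 0.111 0 0 0 14.7 1'
python3 - <<'E'
from h import *
go((.6315,-.0465,.029),-7)
for n in("scene",):
    c=grab(n);g=c["img"];hsv=cv2.cvtColor(g,cv2.COLOR_BGR2HSV)
    for mk,s,ce in comps((hsv[...,1]>150)&(hsv[...,0]>12)&(hsv[...,0]<30),40):
        if 310<ce[0]<400 and 200<ce[1]<300: print(n,s.tolist(),ray(c,ce,.03))
E
```

```text
time_s: 21.7
position: [0.6314, -0.046, 0.1918]
tcp_rot: [[0.12, 0.993, 0.0], [0.993, -0.12, 0.0], [0.0, 0.0, -1.0]]
force: [0.2, 0.1, -1.0]
opening: 1.002
grasp_force: 0.0
go [-5.000e-04  1.000e-04  1.928e-01] [ 0.   -0.    0.08] rows 5 j6 -7.0 t 21.7
scene [325, 258, 19, 20, 206] [[ 0.6311878  -0.05352829  0.03      ]]
```

Sleeve b has rolled to the foot, so I'll grip it.

```bash
python3 -m handwheel '0 0 0.05 0 0 0 1;0 0 0.1 0 0 0 1;0 0 0.14 0 0 0 1;0 0 0.17 0 0 0 1;0 0 0.185 0 0 0 1;0 0 0.192 0 0 0 1;0 0 0.192 0 0 0 1;0 0 0.192 0 0 0 1;0 0 0.192 0 0 0 0;0 0 0.192 0 0 0 0;0 0 0.192 0 0 0 0;0 0 0.192 0 0 0 0;0 0 0.192 0 0 0 0;0 0 0.192 0 0 0 0;0 0 0.192 0 0 0 0;0 0 0.192 0 0 0 0;0 0 0.192 0 0 0 0;0 0 0.192 0 0 0 0;0 0 0.192 0 0 0 0;0 0 0.192 0 0 0 0'; python3 -m handwheel '0 0 -0.02 0 0 0 0;0 0 -0.06 0 0 0 0;0 0 -0.11 0 0 0 0;0 0 -0.16 0 0 0 0;0 0 -0.19 0 0 0 0;0 0 -0.19 0 0 0 0;0 0 -0.19 0 0 0 0'
python3 - <<'E'
from h import *
go((.46,-.36,.22),-11); go((.46,-.36,.22),79)
E
```

```text
time_s: 23.75
position: [0.6316, -0.0473, -0.0005]
tcp_rot: [[0.122, 0.993, -0.0], [0.993, -0.122, -0.0], [-0.0, -0.0, -1.0]]
force: [-0.6, 0.2, -0.6]
opening: 0.407
grasp_force: 29.6
time_s: 24.45
position: [0.6315, -0.0472, 0.1901]
tcp_rot: [[0.122, 0.993, 0.001], [0.993, -0.122, -0.0], [-0.0, 0.001, -1.0]]
force: [0.2, 0.7, -0.9]
opening: 0.404
grasp_force: 29.6
go [-0.3314 -0.1321 -0.    ] [0.05 0.01 3.99] rows 9 j6 -7.0 t 24.4
go [-0.3314 -0.1321 -0.    ] [ 3.000e-02  4.000e-02 -8.601e+01] rows 12 j6 -7.0 t 24.4
```

```bash
python3 -m handwheel '-0.331 -0.132 0 0 0 4 0;-0.331 -0.132 0 0 0 4 0;-0.331 -0.132 0 0 0 4 0;-0.331 -0.132 0 0 0 4 0;-0.331 -0.132 0 0 0 4 0;-0.331 -0.132 0 0 0 4 0;-0.331 -0.132 0 0 0 4 0;-0.331 -0.132 0 0 0 4 0;-0.331 -0.132 0 0 0 4 0;-0.331 -0.132 0 0 0 4 0;-0.331 -0.132 0 0 0 4 0;-0.331 -0.132 0 0 0 4 0;-0.331 -0.132 0 0 0 4 0'
python3 - <<'E'
from h import *
c=grab("wrist");g=c["img"];np.save("w10.npy",c,allow_pickle=True)
m=(g.max(2)<110)&(np.arange(400)[:,None]<236)
for mk,s,ce in comps(m,1000):
    cn=max(cv2.findContours(mk.astype(np.uint8),0,1)[0],key=len);print(s.tolist(),*rect(ray(c,cn,.009)))
cv2.imwrite("pics/w10.png",g)
E
```

```text
time_s: 25.75
position: [0.4609, -0.3585, 0.1896]
tcp_rot: [[0.189, 0.982, -0.0], [0.982, -0.189, 0.0], [0.0, -0.0, -1.0]]
force: [-0.2, 0.8, -0.4]
opening: 0.41
grasp_force: 29.6
[248, 63, 132, 130, 4641] [ 458.1 -315.7] [137.9 136.6] 79.1
```

View pics/w10.png

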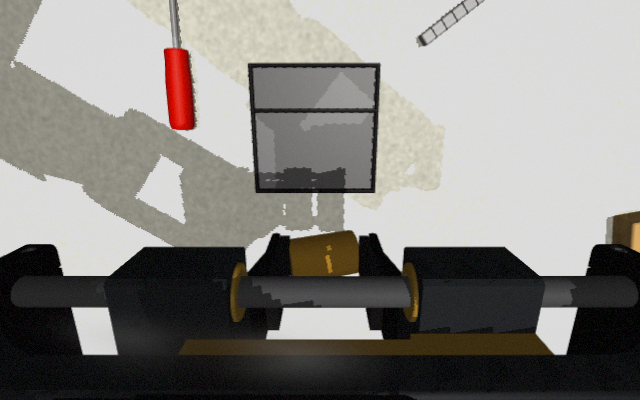

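The tray corners are at (248,63) and (380,63), with the divider at row 110, so the narrow compartment is on the far (+y) side. The held sleeve at (323,255) is twisted about 10° in the grip.

Run:
```python
from h import *
c=np.load("w10.npy",allow_pickle=True).item();g=c["img"]
print(ray(c,[(314,66),(314,108),(314,87),(248,63.5),(380,63.5),(375,192),(257,192)],.009).round(4))
hsv=cv2.cvtColor(g,cv2.COLOR_BGR2HSV)
m=(hsv[...,1]>120)&(hsv[...,0]>10)&(hsv[...,0]<30);m[:225]=0;m[280:]=0;m[:,:285]=0;m[:,365:]=0
cn=max(cv2.findContours(m.astype(np.uint8),0,1)[0],key=len);print(cv2.minAreaRect(cn))
for col in(295,305,315,325,335,345,355): r=np.where(m[:,col])[0];print(col,r.min(),r.max())
go((.4675,-.2718,.0215),-20)
```

```text
[[ 0.471  -0.2509  0.009 ]
 [ 0.4628 -0.2921  0.009 ]
 [ 0.467  -0.2712  0.009 ]
 [ 0.4047 -0.2357  0.009 ]
 [ 0.5383 -0.2614  0.009 ]
 [ 0.513  -0.3965  0.009 ]
 [ 0.3804 -0.371   0.009 ]]
((323.56158447265625, 255.49232482910156), (43.04004669189453, 72.43628692626953), 82.87498474121094)
295 239 275
305 238 275
315 236 275
325 235 275
335 233 275
345 232 274
355 237 272
go [ 0.0866 -0.0099  0.1981] [ 0.   -0.    9.08] rows 6 j6 -38.0 t 25.8
```

```bash
python3 -m handwheel '0.04 -0.005 0.03 0 0 5 0;0.086 -0.01 0.06 0 0 5 0;0.0865 -0.01 0.1 0 0 5 0;0.0865 -0.01 0.14 0 0 5 0;0.0865 -0.01 0.17 0 0 5 0;0.0865 -0.01 0.185 0 0 5 0;0.0865 -0.01 0.193 0 0 5 0;0.0865 -0.01 0.196 0 0 5 0;0.0865 -0.01 0.197 0 0 5 0;0.0865 -0.01 0.197 0 0 5 0;0.0865 -0.01 0.197 0 0 5 0;0.0865 -0.01 0.197 0 0 5 0.6;0.0865 -0.01 0.197 0 0 5 0.6;0.0865 -0.01 0.197 0 0 5 0.6;0.0865 -0.01 0.197 0 0 5 0.6;0.0865 -0.01 0.197 0 0 5 0.6'; python3 -m handwheel '0 0 -0.03 0 0 0 0.6;0 0 -0.07 0 0 0 0.7;0 0 -0.12 0 0 0 1;0 0 -0.17 0 0 0 1;-0.04 0 -0.2 0 0 0 1;-0.08 0.01 -0.2 0 0 0 1;-0.08 0.01 -0.2 0 0 0 1;-0.08 0.01 -0.2 0 0 0 1;-0.08 0.01 -0.2 0 0 0 1'
python3 - <<'E'
from h import *
c=grab("wrist");g=c["img"];hsv=cv2.cvtColor(g,cv2.COLOR_BGR2HSV)
for mk,s,ce in comps((hsv[...,1]>150)&(hsv[...,0]>12)&(hsv[...,0]<30)&(np.arange(400)[:,None]<238),100):
    cn=max(cv2.findContours(mk.astype(np.uint8),0,1)[0],key=len);print(s.tolist(),*rect(ray(c,cn,.02)))
a=grab("scene");g=a["img"];hsv=cv2.cvtColor(g,cv2.COLOR_BGR2HSV)
for mk,s,ce in comps((hsv[...,1]>150)&(hsv[...,0]>12)&(hsv[...,0]<30)&(np.arange(400)[:,None]>100)&(np.arange(640)<460),20):
    cn=max(cv2.findContours(mk.astype(np.uint8),0,1)[0],key=len);print("scene",s.tolist(),ce.round(),*rect(ray(a,cn,.009)))
b=grab("side")
np.save("s11.npy",[a,b],allow_pickle=True)
E
```

```text
time_s: 27.4
position: [0.467, -0.2729, -0.0074]
tcp_rot: [[0.276, 0.961, 0.0], [0.961, -0.276, -0.0], [-0.0, 0.0, -1.0]]
force: [0.0, 0.6, -1.1]
opening: 0.596
grasp_force: 0.0
time_s: 28.3
position: [0.4537, -0.3509, 0.1916]
tcp_rot: [[0.276, 0.961, -0.002], [0.961, -0.276, 0.003], [0.002, -0.002, -1.0]]
force: [-0.2, 0.1, 0.8]
opening: 0.993
grasp_force: 0.0
[296, 89, 36, 24, 774] [ 463.5 -277.6] [22.5 36.1] 76.6
scene [383, 116, 17, 16, 143] [391. 123.] [472.1 351.6] [41.8 34.4] 8.1
scene [408, 174, 24, 24, 285] [418. 184.] [634.8 238.9] [47.6 50.3] 80.8
scene [258, 201, 47, 36, 447] [285. 214.] [463.8 -21.5] [99.  61.7] 77.3
scene [90, 205, 12, 8, 38] [ 95. 208.] [ 147.9 -284.1] [22.7 17.7] 57.9
scene [80, 238, 7, 8, 23] [ 83. 241.] [ 200.7 -346.9] [ 7.1 16.9] 12.3
scene [65, 244, 15, 5, 41] [ 72. 246.] [ 194.6 -367.8] [26.8  9.3] 41.9
scene [182, 286, 19, 22, 220] [190. 296.] [ 458.5 -276.5] [22.9 42.1] 76.7
```

```bash
python3 -c "
from h import *
go((.461,-.035,.2),-12.7)"
```

```text
go [ 0.3056 -0.0803  0.0224] [-0.1  -0.08 -3.25] rows 8 j6 -33.0 t 28.4
```

```bash
python3 -m handwheel '0.3056 -0.08 0.022 0 0 -3.25 1;0.3056 -0.08 0.022 0 0 -3.25 1;0.3056 -0.08 0.022 0 0 -3.25 1;0.3056 -0.08 0.022 0 0 -3.25 1;0.3056 -0.08 0.022 0 0 -3.25 1;0.3056 -0.08 0.022 0 0 -3.25 1;0.3056 -0.08 0.022 0 0 -3.25 1;0.3056 -0.08 0.022 0 0 -3.25 1;0.3056 -0.08 0.022 0 0 -3.25 1;0.3056 -0.08 0.022 0 0 -3.25 1'
python3 - <<'E'
from h import *
c=grab("wrist");g=c["img"];hsv=cv2.cvtColor(g,cv2.COLOR_BGR2HSV);cv2.imwrite("pics/w12.png",g)
for mk,s,ce in comps((hsv[...,1]>150)&(hsv[...,0]>12)&(hsv[...,0]<30)&(np.arange(400)[:,None]<270)&(np.arange(640)>230)&(np.arange(640)<420),100):
    cn=max(cv2.findContours(mk.astype(np.uint8),0,1)[0],key=len);P=ray(c,cn,.01);print(s.tolist(),*rect(P))
    for r in range(s[1],s[1]+s[3],8):
        u=np.where(mk[r])[0];print(r,u.min(),u.max(),ray(c,((u.min()+u.max())/2,r),.011).round(4).ravel()[:2],round((u.max()-u.min()+1)*.95,1))
go((.461,-.035,.03),-12.7)
E
```

```text
time_s: 29.45
position: [0.4623, -0.0375, 0.1707]
tcp_rot: [[0.222, 0.975, 0.001], [0.975, -0.222, -0.001], [-0.0, 0.001, -1.0]]
force: [-0.3, 0.2, 0.3]
opening: 1.0
grasp_force: 0.0
[294, 107, 53, 94, 1992] [462.2 -19.1] [98.1 56.7] 77.2
107 316 323 [0.4729 0.0288] 7.6
115 304 335 [0.4711 0.0212] 30.4
123 301 338 [0.4694 0.0134] 36.1
131 301 337 [0.4671 0.0057] 35.2
139 305 333 [ 0.4652 -0.0022] 27.6
147 316 323 [ 0.4639 -0.0104] 7.6
155 316 323 [ 0.462  -0.0186] 7.6
163 316 323 [ 0.4601 -0.0268] 7.6
171 316 323 [ 0.4581 -0.0352] 7.6
179 316 324 [ 0.4567 -0.0438] 8.5
187 317 324 [ 0.4552 -0.0525] 7.6
195 294 346 [ 0.4527 -0.0611] 50.3
go [ 0.0024 -0.0019  0.1706] [ 0.03  0.02 -0.14] rows 5 j6 -6.0 t 29.5
```

```bash
python3 -c "
from h import *
go((.4585,-.0335,.012),-12.8)"
```

```text
go [ 0.0034 -0.0047  0.1886] [ 0.03  0.02 -0.04] rows 5 j6 -6.0 t 29.5
```

```bash
python3 -m handwheel '0.0035 -0.0045 0.05 0 0 0 1;0.0035 -0.0045 0.1 0 0 0 1;0.0035 -0.0045 0.14 0 0 0 1;0.0035 -0.0045 0.17 0 0 0 1;0.0035 -0.0045 0.18 0 0 0 1;0.0035 -0.0045 0.186 0 0 0 1;0.0035 -0.0045 0.1885 0 0 0 1;0.0035 -0.0045 0.1885 0 0 0 1;0.0035 -0.0045 0.1885 0 0 0 1'; python3 -m handwheel '0 0 0.002 0 0 0 0.6;0 0 0.003 0 0 0 0.6;0 0 0.004 0 0 0 0.6;0 0 0.004 0 0 0 0.6;0 0 0.004 0 0 0 0.6';  python3 -m handwheel '0 0 0.001 0 0 0 0.6;0 0 0.002 0 0 0 0.6;0 0 0.002 0 0 0 0.6;0 0 0.002 0 0 0 0.6'
```

```text
time_s: 30.4
position: [0.4593, -0.0326, -0.0168]
tcp_rot: [[0.221, 0.975, 0.003], [0.975, -0.221, -0.001], [-0.0, 0.003, -1.0]]
force: [0.3, 0.3, -0.6]
opening: 1.002
grasp_force: 0.0
time_s: 30.9
position: [0.4583, -0.0323, -0.022]
tcp_rot: [[0.221, 0.975, -0.0], [0.975, -0.221, 0.0], [0.0, -0.0, -1.0]]
force: [-0.3, 0.3, 0.2]
opening: 0.647
grasp_force: 0.0
time_s: 31.3
position: [0.4582, -0.0323, -0.024]
tcp_rot: [[0.221, 0.975, -0.0], [0.975, -0.221, 0.0], [-0.0, -0.0, -1.0]]
force: [-1.1, -0.2, -0.2]
opening: 0.598
grasp_force: 0.0
```

```bash
python3 -m handwheel '0 0 0.001 0 0 0 0.6;0 0 0.002 0 0 0 0.6;0 0 0.002 0 0 0 0;0 0 0.002 0 0 0 0;0 0 0.002 0 0 0 0;0 0 0.002 0 0 0 0;0 0 0.002 0 0 0 0;0 0 0.002 0 0 0 0;0 0 0.002 0 0 0 0;0 0 0.002 0 0 0 0;0 0 0.002 0 0 0 0;0 0 0.002 0 0 0 0'
```

```text
time_s: 32.5
position: [0.4584, -0.0323, -0.0259]
tcp_rot: [[0.221, 0.975, 0.0], [0.975, -0.221, -0.0], [-0.0, 0.0, -1.0]]
force: [-0.6, -0.2, -0.5]
opening: 0.107
grasp_force: 30.0
```

```bash
python3 -m handwheel '0 0 -0.01 0 0 0 0;0 0 -0.03 0 0 0 0;0 0 -0.07 0 0 0 0;0 0 -0.11 0 0 0 0;0 0 -0.15 0 0 0 0;0 0 -0.15 0 0 0 0;0 0 -0.15 0 0 0 0;0 0 -0.15 0 0 0 0'
python3 - <<'E'
from h import *
go((.4419,-.3361,.154),79.1)
c=grab("wrist");g=c["img"];hsv=cv2.cvtColor(g,cv2.COLOR_BGR2HSV)
for mk,s,ce in comps((hsv[...,1]>150)&(hsv[...,0]>12)&(hsv[...,0]<30)&(np.arange(400)[:,None]<262)&(np.arange(640)>230)&(np.arange(640)<420),100):print(s.tolist(),ce)
E
```

```text
time_s: 33.3
position: [0.4571, -0.0319, 0.1234]
tcp_rot: [[0.221, 0.975, -0.002], [0.975, -0.221, 0.001], [0.0, -0.002, -1.0]]
force: [-0.8, 0.0, -0.5]
opening: 0.102
grasp_force: 30.0
go [-0.3     0.0524 -0.0008] [-0.11  0.09 88.14] rows 12 j6 -5.0 t 33.3
[282, 125, 84, 137, 6391] [323.85995932 177.29541543]
```

```bash
python3 -m handwheel '-0.3 0.0525 0 0 0 88.1 0;-0.3 0.0525 0 0 0 88.1 0;-0.3 0.0525 0 0 0 88.1 0;-0.3 0.0525 0 0 0 88.1 0;-0.3 0.0525 0 0 0 88.1 0;-0.3 0.0525 0 0 0 88.1 0;-0.3 0.0525 0 0 0 88.1 0;-0.3 0.0525 0 0 0 88.1 0;-0.3 0.0525 0 0 0 88.1 0;-0.3 0.0525 0 0 0 88.1 0;-0.3 0.0525 0 0 0 88.1 0;-0.3 0.0525 0 0 0 88.1 0;-0.3 0.0525 0 0 0 88.1 0;-0.3 0.0525 0 0 0 88.1 0;-0.3 0.0525 0 0 0 88.1 0;-0.3 0.0525 0 0 0 88.1 0'
python3 - <<'E'
from h import *
go((.4419,-.3361,.009),79.1)
E
```

```text
time_s: 34.95
position: [0.4432, -0.3364, 0.124]
tcp_rot: [[0.982, -0.188, -0.0], [-0.188, -0.982, 0.0], [-0.0, -0.0, -1.0]]
force: [-0.1, 0.1, -0.3]
opening: 0.103
grasp_force: 30.0
go [-0.0013 -0.      0.145 ] [-0.01  0.01  0.05] rows 4 j6 52.0 t 35.0
```

```bash
python3 -m handwheel '0 0 0.05 0 0 0 0;0 0 0.09 0 0 0 0;-0.001 0 0.12 0 0 0 0;-0.001 0 0.135 0 0 0 0;-0.001 0 0.142 0 0 0 0;-0.001 0 0.145 0 0 0 0;-0.001 0 0.145 0 0 0 0;-0.001 0 0.145 0 0 0 0;-0.001 0 0.145 0 0 0 0.35;-0.001 0 0.145 0 0 0 0.35;-0.001 0 0.145 0 0 0 0.35;-0.001 0 0.145 0 0 0 0.35;-0.001 0 0.145 0 0 0 0.35;-0.001 0 0.145 0 0 0 0.35;-0.001 0 0.12 0 0 0 0.35;-0.001 0 0.08 0 0 0 0.35;-0.001 0 0.03 0 0 0 0.35;-0.001 0 -0.02 0 0 0 1;-0.001 0 -0.02 0 0 0 1'
python3 - <<'E'
from h import *
# hook in saved scene/side views (bench z=.007)
a,b=np.load("s11.npy",allow_pickle=True)
for n,c,roi in(("scene",a,(235,310,330,360)),("side",b,(270,160,335,185))):
    g=c["img"];x0,y0,x1,y1=roi;m=np.zeros(g.shape[:2],bool);m[y0:y1,x0:x1]=g[y0:y1,x0:x1].max(2)<150
    for mk,s,ce in comps(m,30):
        cn=max(cv2.findContours(mk.astype(np.uint8),0,1)[0],key=len);P=ray(c,cn,.007);print(n,s.tolist(),*rect(P),P[:,:2].min(0),P[:,:2].max(0))
go((.615,-.235,.2),120)
E
```

```text
time_s: 36.85
position: [0.446, -0.3403, 0.151]
tcp_rot: [[0.982, -0.188, 0.01], [-0.188, -0.982, -0.011], [0.012, 0.009, -1.0]]
force: [0.1, -0.5, 0.4]
opening: 0.452
grasp_force: 0.0
scene [244, 324, 76, 27, 590] [ 644.9 -216.9] [143.1  18.3] 26.1 [ 0.57969929 -0.25188048] [ 0.70832775 -0.17965591]
side [276, 167, 51, 13, 277] [ 646.6 -217.1] [144.1  41.5] 27.0 [ 0.57898965 -0.26488789] [ 0.70882675 -0.17162535]
go [ 0.1464 -0.135  -0.0185] [  0.76  -0.48 -40.85] rows 6 j6 52.0 t 36.9
```

```bash
python3 -c "
from h import *
go((.578,-.25,.19),116.5)"; python3 -c "
from h import *
a=grab('scene');g=a['img'];hsv=cv2.cvtColor(g,cv2.COLOR_BGR2HSV)
for mk,s,ce in comps((hsv[...,1]>150)&(hsv[...,0]>12)&(hsv[...,0]<30)&(np.arange(400)[:,None]>250)&(np.arange(640)<300),20):
    cn=max(cv2.findContours(mk.astype(np.uint8),0,1)[0],key=len);print('scene',s.tolist(),ce.round(),*rect(ray(a,cn,.012)))
"
```

```text
go [ 0.1128 -0.1134 -0.0087] [  0.74  -0.5  -37.35] rows 6 j6 52.0 t 36.9
scene [104, 251, 12, 7, 21] [109. 254.] [ 268.  -327.4] [22.8  3.3] 75.6
scene [64, 258, 39, 23, 100] [ 81. 270.] [ 259.6 -379.7] [75.   8.2] 78.6
scene [89, 270, 7, 10, 21] [ 92. 274.] [ 282.7 -375.8] [ 5.5 25.6] 78.5
scene [181, 286, 19, 22, 222] [190. 295.] [ 459.9 -276.5] [22.5 41.6] 74.7
scene [136, 291, 46, 54, 712] [163. 322.] [ 458.7 -340.8] [ 58.3 102.7] 79.2
```

```bash
python3 -m handwheel '0.113 -0.1135 -0.009 0 0 -37.4 1;0.113 -0.1135 -0.009 0 0 -37.4 1;0.113 -0.1135 -0.009 0 0 -37.4 1;0.113 -0.1135 -0.009 0 0 -37.4 1;0.113 -0.1135 -0.009 0 0 -37.4 1;0.113 -0.1135 -0.009 0 0 -37.4 1;0.113 -0.1135 -0.009 0 0 -37.4 1;0.113 -0.1135 -0.009 0 0 -37.4 1;0.113 -0.1135 -0.009 0 0 -37.4 1'
python3 - <<'E'
from h import *
c=grab("wrist");g=c["img"];np.save("w13.npy",c,allow_pickle=True)
m=(g.max(2)<150);m[238:]=0;m[:,:220]=0;m[:,430:]=0
for mk,s,ce in comps(m,40):
    cn=max(cv2.findContours(mk.astype(np.uint8),0,1)[0],key=len);print(s.tolist(),ce.round(),*rect(ray(c,cn,.012)))
cv2.imwrite("pics/w13.png",g)
E
```

```text
time_s: 37.8
position: [0.574, -0.2465, 0.1527]
tcp_rot: [[0.895, 0.445, -0.001], [0.445, -0.895, 0.0], [-0.0, -0.001, -1.0]]
force: [-0.9, -0.7, -0.9]
opening: 0.999
grasp_force: 0.0
[321, 16, 15, 154, 1640] [328. 107.] [ 645.1 -216. ] [138.4  14. ] 27.0
[220, 200, 183, 38, 5713] [313. 220.] [ 527.7 -254.5] [ 41.2 192.7] 26.5
[408, 232, 22, 6, 82] [419. 235.] [ 563.  -365.3] [ 5.7 22.5] 26.4
```

View pics/w13.png

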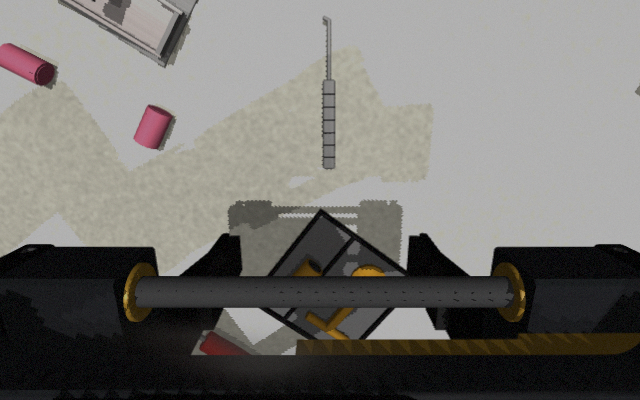

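The hook lies upright in the view, with its tip at (327,18) and its handle at rows 80–168, column 328.

```bash
python3 -c "
from h import *
go((.6227,-.2277,.0045),117)"
```

```text
go [0.0519 0.0048 0.1784] [-0.02  0.01 -0.54] rows 5 j6 30.0 t 37.9
```

```bash
python3 -m handwheel '0.05 0.005 0.02 0 0 -0.5 0.6;0.052 0.005 0.06 0 0 -0.5 0.6;0.052 0.005 0.11 0 0 -0.5 0.6;0.052 0.005 0.14 0 0 -0.5 0.6;0.052 0.005 0.16 0 0 -0.5 0.6;0.052 0.005 0.17 0 0 -0.5 0.6;0.052 0.005 0.175 0 0 -0.5 0.6;0.052 0.005 0.178 0 0 -0.5 0.6;0.052 0.005 0.178 0 0 -0.5 0.6;0.052 0.005 0.178 0 0 -0.5 0;0.052 0.005 0.178 0 0 -0.5 0;0.052 0.005 0.178 0 0 -0.5 0;0.052 0.005 0.178 0 0 -0.5 0;0.052 0.005 0.178 0 0 -0.5 0;0.052 0.005 0.178 0 0 -0.5 0;0.052 0.005 0.178 0 0 -0.5 0;0.052 0.005 0.178 0 0 -0.5 0;0.052 0.005 0.178 0 0 -0.5 0;0.052 0.005 0.178 0 0 -0.5 0;0.052 0.005 0.178 0 0 -0.5 0'
```

```text
time_s: 39.85
position: [0.6233, -0.2273, -0.0249]
tcp_rot: [[0.891, 0.455, -0.0], [0.455, -0.891, 0.0], [-0.0, -0.0, -1.0]]
force: [0.2, 0.4, 0.8]
opening: 0.134
grasp_force: 30.0
```

```bash
python3 -m handwheel '0 0 -0.01 0 0 0 0;0 0 -0.04 0 0 0 0;0 0 -0.08 0 0 0 0;0 0 -0.13 0 0 0 0;0 0 -0.16 0 0 0 0;0 0 -0.16 0 0 0 0;0 0 -0.16 0 0 0 0'
python3 - <<'E'
from h import *
s=bot.read_state();print(s["opening"],s["grasp_force"])
go((.4599,.2917,.165),97.6)
E
```

```text
time_s: 40.55
position: [0.6235, -0.2274, 0.1362]
tcp_rot: [[0.891, 0.455, 0.001], [0.455, -0.891, -0.001], [0.001, 0.001, -1.0]]
force: [-0.1, 0.3, -2.1]
opening: 0.131
grasp_force: 30.0
0.13149074032310545 29.99936878681183
go [ 9.030e-02 -5.367e-01  5.000e-04] [ 0.07 -0.06 19.44] rows 12 j6 33.0 t 40.5
```

```bash
python3 -m handwheel '0.09 -0.537 0 0 0 19.4 0;0.09 -0.537 0 0 0 19.4 0;0.09 -0.537 0 0 0 19.4 0;0.09 -0.537 0 0 0 19.4 0;0.09 -0.537 0 0 0 19.4 0;0.09 -0.537 0 0 0 19.4 0;0.09 -0.537 0 0 0 19.4 0;0.09 -0.537 0 0 0 19.4 0;0.09 -0.537 0 0 0 19.4 0;0.09 -0.537 0 0 0 19.4 0;0.09 -0.537 0 0 0 19.4 0;0.09 -0.537 0 0 0 19.4 0;0.09 -0.537 0 0 0 19.4 0;0.09 -0.537 0 0 0 19.4 0;0.09 -0.537 0 0 0 19.4 0;0.09 -0.537 0 0 0 19.4 0'
python3 - <<'E'
from h import *
s=bot.read_state();print(s["opening"],s["grasp_force"])
go((.4599,.2917,.009),97.6)
E
```

```text
time_s: 42.15
position: [0.4599, 0.2905, 0.1348]
tcp_rot: [[0.991, 0.13, -0.001], [0.13, -0.991, -0.0], [-0.001, 0.0, -1.0]]
force: [1.1, -0.5, -2.1]
opening: 0.125
grasp_force: 30.0
0.12499765915874048 29.999547600746155
go [ 0.0002 -0.0012  0.1558] [ 0.02  0.04 -0.1 ] rows 5 j6 103.0 t 42.1
```

```bash
python3 -m handwheel '0 -0.001 0.05 0 0 0 0;0 -0.001 0.09 0 0 0 0;0 -0.001 0.12 0 0 0 0;0 -0.001 0.14 0 0 0 0;0 -0.001 0.15 0 0 0 0;0 -0.001 0.1545 0 0 0 0;0 -0.001 0.1555 0 0 0 0;0 -0.001 0.1555 0 0 0 0;0 -0.001 0.1555 0 0 0 0;0 -0.001 0.1555 0 0 0 0.25;0 -0.001 0.1555 0 0 0 0.25;0 -0.001 0.1555 0 0 0 0.25;0 -0.001 0.1555 0 0 0 0.25;0 -0.001 0.1555 0 0 0 0.25;0 -0.001 0.14 0 0 0 0.25;0 -0.001 0.1 0 0 0 0.25;0 -0.001 0.05 0 0 0 0.25;0 -0.001 0 0 0 0 0.25;0 -0.001 -0.03 0 0 0 0.25;0 -0.001 -0.03 0 0 0 0.25'
python3 -m handwheel '-0.05 -0.1 -0.03 0 0 0 0.25;-0.05 -0.1 -0.03 0 0 0 0.25;0 -0.2 -0.03 0 0 0 0.25;0 -0.2 -0.03 0 0 0 0.25;0 -0.2 -0.03 0 0 0 0.25;0 -0.2 -0.03 0 0 0 0.25;0 -0.2 -0.03 0 0 0 0.25'
python3 - <<'E'
from h import *
a=grab("scene");b=grab("side")
for n,c in(("scene",a),("side",b)):
    g=c["img"];hsv=cv2.cvtColor(g,cv2.COLOR_BGR2HSV)
    for mk,s,ce in comps((hsv[...,1]>150)&(hsv[...,0]>12)&(hsv[...,0]<30)&(np.arange(400)[:,None]>100)&(np.arange(640)<460),50):
        cn=max(cv2.findContours(mk.astype(np.uint8),0,1)[0],key=len);print(n,s.tolist(),*rect(ray(c,cn,.015)))
A=cv2.resize(a["img"][90:290-40,250:450],(400,320),interpolation=2);B=cv2.resize(b["img"][245:365,210:390],(400,267),interpolation=2)
C=cv2.resize(a["img"][255:375,110:260],(400,320),interpolation=2);D=cv2.resize(b["img"][140:300,200:440],(400,267),interpolation=2)
cv2.imwrite("pics/c14.png",np.vstack([np.hstack([A,C]),np.hstack([B,D])]))
E
```

```text
time_s: 44.15
position: [0.4627, 0.2943, 0.1701]
tcp_rot: [[0.991, 0.133, 0.01], [0.133, -0.991, 0.004], [0.011, -0.003, -1.0]]
force: [0.1, -0.5, -0.1]
opening: 0.251
grasp_force: 0.0
time_s: 44.85
position: [0.4315, 0.49, 0.1931]
tcp_rot: [[0.991, 0.134, -0.003], [0.134, -0.991, -0.003], [-0.003, 0.003, -1.0]]
force: [0.3, -0.2, 0.8]
opening: 0.249
grasp_force: 0.0
scene [383, 117, 17, 15, 145] [475.2 346.2] [42.8 32.5] 6.0
scene [408, 174, 24, 24, 278] [636.1 234.3] [49.  48.5] 83.8
scene [182, 286, 19, 22, 223] [ 462.8 -277.1] [22.8 44.4] 75.7
scene [136, 291, 46, 54, 711] [ 460.3 -340.6] [ 58.7 102.3] 79.2
side [358, 155, 36, 16, 232] [ 452.6 -308.9] [101.3  87. ] 3.7
side [235, 263, 22, 20, 271] [653.8 212.2] [39.9 53.6] 1.8
side [301, 333, 21, 12, 222] [478.2 347.7] [35.5 24.1] 12.9
side [62, 341, 40, 34, 991] [843.3 472.9] [59.  69.5] 50.6
side [7, 363, 32, 28, 606] [912.3 526.6] [41.8 53.1] 55.8
side [27, 390, 36, 10, 270] [851.4 546.4] [53.7 15.5] 12.8
```

View pics/c14.png

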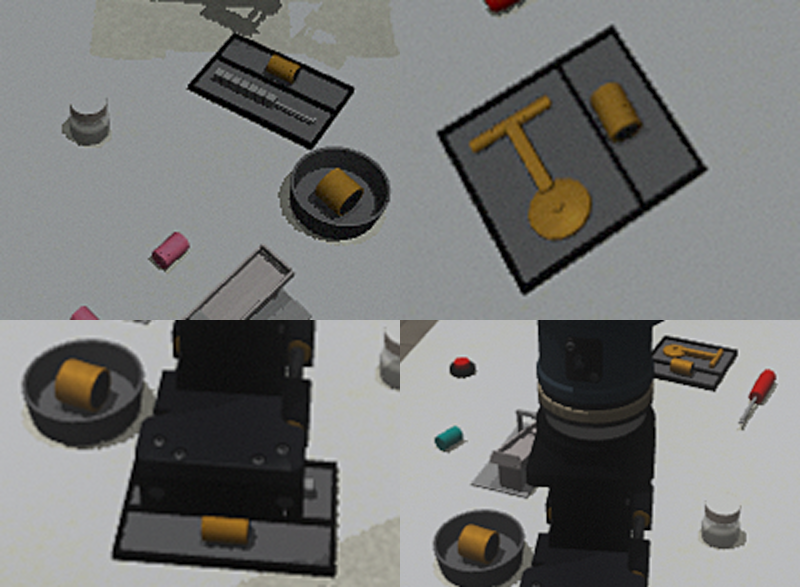

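The crops show both kits complete: sleeves in the narrow compartments, the key and hook flat in the wide ones, the oversize sleeve in the cup and the jar upright.

```bash
python3 -m handwheel '0 0 0 0 0 0 0.25;0 0 0 0 0 0 0.25;0 0 0 0 0 0 0.25'; python3 -c "
from rig import bot
print(bot.hand_in())"
```

```text
time_s: 45.25
position: [0.4329, 0.4904, 0.1953]
tcp_rot: [[0.991, 0.132, 0.0], [0.132, -0.991, 0.0], [0.0, -0.0, -1.0]]
force: [0.1, -0.6, 0.3]
opening: 0.251
grasp_force: 0.0
the job is handed in; nothing more can be done
None
```

The job is handed in at 45 s: the last pictures show the oversized sleeve in the cup, both kits made up, and the jar upright; the hand-in itself returned no verdict.

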